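# Spin, brake and charge the ball doser

## Task

The grinding-ball doser has just been cleaned and put back together: give its jar wheel a spin by hand to see that it runs free, letting go while it makes a turn in four seconds or less, then slow it by touch so that it stops with its open jar right under the funnel. With the wheel standing there, tip the six steel balls from the scoop into the funnel so that all of them end in the jar. Put the empty scoop back on the bench, standing upright, and do not disturb the timer, the marker or the bottle.

Things in the scene. Friction and masses are not known exactly. Their poses are not given: they have to be found in the camera images.
- doser: Fixed stand of the grinding-ball doser: grey base plate 267 x 190 mm, 18 mm high, a central bearing column carrying the carousel wheel, and a post with a bracket carrying a steel funnel. Origin on the bench under the wheel's axis; +x points from the axis to the funnel (its centre line 70 mm out; the post 150 mm out, its top 190 mm high). At yaw 0 the funnel is on the side away from the robot.
- funnel_mouth (a point): Centre of the funnel's upper rim, 189 mm above the bench. Rim 114 mm across outside, 104 mm clear inside; the cone narrows to the outlet over 55 mm.
- funnel_outlet (a point): Centre of the funnel's fixed round outlet, 31 mm across, 6 mm above the carousel's top face.
- carousel (a joint): Angle of the carousel wheel, rad, counter-clockwise from above, unlimited (whole turns count on). 0 or any whole number of turns: the open jar is straight under the outlet. Free on a ball bearing: inertia about 0.025 kg m2, friction about 0.001 N m + 0.0005 N m s/rad, so it coasts for half a minute. A finger pressed with a few N on the top face drags or brakes it by friction (coefficient near 1).
- wheel_hub (a point): Centre of the carousel's smooth flat top face, 106 mm above the bench: a steel disc 240 mm across, 12 mm thick. Four jars hang in it 70 mm from the axis, a quarter turn apart: one open hole, three closed by flush slotted white plugs. The rim 90 to 120 mm from the axis is plain and can be touched anywhere clear of funnel and post. A hub nut 44 mm across stands 11 mm proud.
- jar_mouth (a point): Centre of the open jar's mouth in the carousel's top face: a round hole 38 mm across that turns with the wheel. It must stand under the funnel outlet; when more than 10 mm off centre, balls miss it.
- jar_floor (a point): Centre of the inner floor of the open glass jar, 61 mm below its mouth; z up. The jar is 38 mm across inside.
- scoop: Loose steel weighing scoop, 130 g, with the balls in it. Origin on the bench under the trough; +x to the open nose, -x to the handle, z up. Trough x = -45 (closed back) to +50 mm (open nose), 49 mm wide at the back, 54 at the nose, walls to 34 mm. The floor rises 8 degrees to the nose, so when level the balls rest at the back; tipped nose-down 30 to 45 degrees they roll out.
- scoop_grip (a point): Place to grasp on the scoop's grey handle, 75 mm behind the scoop's origin, 26 mm above the bench when it stands. The handle is a straight bar along the scoop's x axis, from 47 to 142 mm behind the origin, 13 mm wide (y) and 19 mm high (z).
- scoop_nose (a point): Middle of the floor's front edge at the open nose, 50 mm ahead of the scoop's origin, 16 mm above the bench when it stands.
- timer: White timer, 62 x 66 x 19 mm, loose bystander; origin at the centre of its underside.
- marker: Marker pen with a blue cap lying on the bench, 136 mm long along its y axis, 13 mm high, loose bystander.
- cap_bottle: Clear glass bottle with a blue screw cap, 56 mm across, 105 mm high, loose bystander; origin at the centre of its underside.
- ball0_center (a point): Centre of one of the six steel grinding balls, 14 mm across, 11 g; all six start in the scoop.
- ball1_center (a point): Centre of one of the six steel grinding balls, 14 mm across, 11 g; all six start in the scoop.
- ball2_center (a point): Centre of one of the six steel grinding balls, 14 mm across, 11 g; all six start in the scoop.
- ball3_center (a point): Centre of one of the six steel grinding balls, 14 mm across, 11 g; all six start in the scoop.
- ball4_center (a point): Centre of one of the six steel grinding balls, 14 mm across, 11 g; all six start in the scoop.
- ball5_center (a point): Centre of one of the six steel grinding balls, 14 mm across, 11 g; all six start in the scoop.

How it is judged:
By the outcome, as a careful person would: the job done as asked, in the order asked, and still so for the second after the job is handed in, with the robot touching nothing.
It also fails if it takes over 72 s, if anything falls off the work surface, if the arm or the gripper's body presses on something with over 40 N, if the wrist force passes 120 N, or if a joint passes its speed limit or range.

## Robot

A 6-joint arm with a two-finger parallel gripper is mounted at the origin on a cart in front of the work surface, level with it; the furniture and walls round the work are solid. World frame = base frame: x ahead of the robot, y to its left, z up, the work surface at z = 0. Lengths are in m, angles in degrees, forces in N, time in s.
With the tool pointing down it reaches from about 0.35 to 0.875 m from the base axis. Payload 4.2 kg.
Tool frame: the origin (TCP) lies at the very end of the fingers, on their centre line; the grasp point (between the pads) lies 19 mm behind it; z points along the fingers, y is the direction in which the jaws open and shut (so a half turn about z gives the same grasp; the last joint's range is limited). The gripper opens to 87 mm and grips with 3 to 60 N. Pads are 19 mm wide; open, the fingers measure 117 mm over their backs; the gripper's body (75 mm by 190 mm) begins 51 mm behind the grasp point.
Start: joints at [-53.938, 22.042, 0.453, 0, -68.411, -14.817], TCP at [0.226, -0.582, 0.223] pointing down, gripper open.
Joint ranges: [-179.83, 179.83], [-69.29, 118.12], [-61.27, 80.66], [-181.25, 117.63], [-171.15, -9.14], [-177.46, 177.46]. Speed limits (degrees/s): [159.86, 159.86, 180, 180, 180, 180].

## Interface

Orientations are given as a 3x3 rotation matrix whose columns are the frame's x, y, z axes.
In Python, from station import r, imaging gives the robot as it stands. The module is installed in compiled form; this text tells all that it offers.
- The arm moves only by the tool move_arm, never from a script. Its argument "motion" is one flat list of numbers, 7 for each row, row after row: the shift along the tool's x, y, z in units of 40 mm (1.0 is 40 mm), then the turn, a rotation vector about the tool's x, y, z in units of 5 degrees (1.0 is 5 degrees), then the gripper's target within -1 to 1 (shut at 1, half-way at 0, fully open at -1). In form: [dx, dy, dz, wx, wy, wz, gripper, dx, dy, dz, wx, wy, wz, gripper, ...]. A call has 1 to 20 rows; each row is the pose to reach, as a shift and turn from the pose measured when the call began, along the tool's axes at that moment; what a row does not reach only later rows make up. A row lasts 1/12 s, in which the tool goes at most 41.7 mm and 7.16 degrees, less where a joint would pass 70% of its speed; a pose out of reach is approached as far as the arm can. A call with a gripper value outside its range is refused whole. The fingers move at their own pace and stop on an object; the grip force is fixed at half the most. Time passes only in rows, so rows that repeat a pose let the fingers close. It gives the time, the measured TCP pose, the force and the opening at its end, in the units of the state.
- r.sense(): the state, without advancing time (a new reading comes with each control period).
- imaging.capture(name): name is "scene" or "top" or "wrist"; returns the picture (400x640x3 uint8, blue, green, red); there is no depth.
- imaging.camera_params(name): a dict with "intrinsics" (3x3 intrinsics, pixels), "world_from_camera" (4x4, takes a point from camera to world coordinates). Camera axes: x right, y down, z forward; pixel columns grow to the right and rows downward; lengths in m; the calibration is good to about 2 mm. The wrist camera is an equidistant fisheye: a pixel r from the principal point sees the ray r / f radians off the axis. A picture is of the moment at which its call begins: read the wrist's pose just before it. camera_params takes no time and is no camera call; for the wrist camera it gives the pose at the moment of the call.
- r.finish_job(): hands the job in, once; it reports no verdict.
The state is a dict: "time_s": time; "joints": joint angles; "joint_velocities": joint speeds; "effort": joint torques, N m; "tcp_pos": TCP position; "ee_rot": TCP orientation; "wrist_force": force on the tool from outside, world axes, zero at the start; "moment": the same for the moment, N m; "gripper_width": opening from 0.0 (shut) to 1.0 (fully open).
Only numpy, scipy, OpenCV 4.12 (cv2) and the standard library are available. Lean on these libraries where they do the work, as an engineer would, in place of code of your own. Each camera call takes 0.05 s, during which the arm holds its last target.

## Working session

There is one attempt and no reset: what is moved stays moved. The work goes in short steps, Python scripts to look and compute and a tool call to move; the robot and the scene stay as the last step left them, time stands still between calls to the robot, and variables do not carry over. Pictures are saved under pics/ and viewed, and the job is handed in when it is done.

Besides the shell and the picture viewer there is one more tool, called after ">>>" as a command line: name --argument value ..., lists and objects as JSON in quotes. move_arm: Moves the arm, as the interface text tells. Its arguments: {"type":"object","properties":{"motion":{"type":"array","items":{"type":"number"}}},"required":["motion"]}

```bash
mkdir -p pics
python3 - <<'E'
from station import r, imaging
import cv2, numpy as np
s=r.sense(); print(s)
for n in ["scene","top","wrist"]:
    p=imaging.camera_params(n); print(n,np.round(p["intrinsics"],1).tolist(),np.round(p["world_from_camera"],3).tolist())
    cv2.imwrite(f"pics/{n}0.png",imaging.capture(n))
E
```

```text
{'time_s': 0.0, 'joints': array([-5.39397665e+01,  2.20906026e+01,  3.80754952e-01, -2.82221654e-02,
       -6.84134808e+01, -1.48175508e+01]), 'joint_velocities': array([ 0.05045684,  0.0304838 , -0.04479389,  0.01517829,  0.07038989,
       -0.06705548]), 'effort': array([-1.68698778e-03, -3.90668499e+01,  1.87404531e+01,  4.21995118e+00,
        1.09613239e-02, -1.97074805e-04]), 'tcp_pos': array([ 0.2262528 , -0.58195965,  0.22146995]), 'ee_rot': array([[-9.32119923e-01, -3.62148651e-01, -8.96740056e-04],
       [-3.62149745e-01,  9.32117763e-01,  2.00964085e-03],
       [ 1.08078614e-04,  2.19798045e-03, -9.99997579e-01]]), 'wrist_force': array([ 0.28908224, -0.09815922, -0.58292011]), 'moment': array([-0.03016393, -0.01671672,  0.03403165]), 'gripper_width': 1.00357673542255}
scene [[430.0, 0.0, 322.4], [0.0, 430.0, 205.4], [0.0, 0.0, 1.0]] [[-0.895, -0.353, 0.272, 0.187], [-0.445, 0.691, -0.569, 0.987], [0.013, -0.631, -0.776, 1.23], [0.0, 0.0, 0.0, 1.0]]
top [[500.4, 0.0, 318.0], [0.0, 500.4, 203.6], [0.0, 0.0, 1.0]] [[0.027, -0.996, 0.089, 0.463], [-1.0, -0.027, -0.0, 0.19], [0.003, -0.089, -0.996, 1.591], [0.0, 0.0, 0.0, 1.0]]
wrist [[309.7, 0.0, 322.4], [0.0, 309.7, 202.7], [0.0, 0.0, 1.0]] [[-0.362, 0.887, 0.286, 0.145], [0.932, 0.344, 0.113, -0.612], [0.002, 0.307, -0.952, 0.383], [0.0, 0.0, 0.0, 1.0]]
```

View pics/scene0.png

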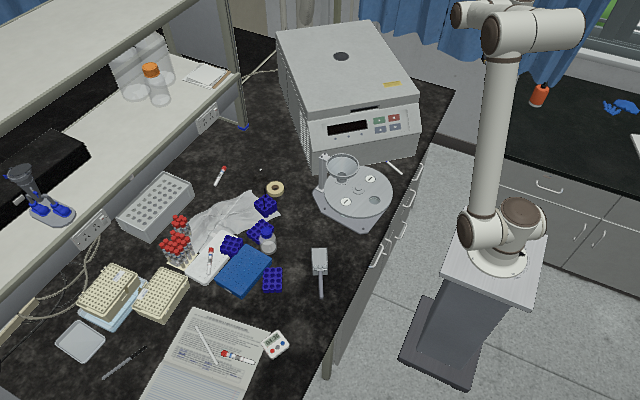

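View pics/top0.png

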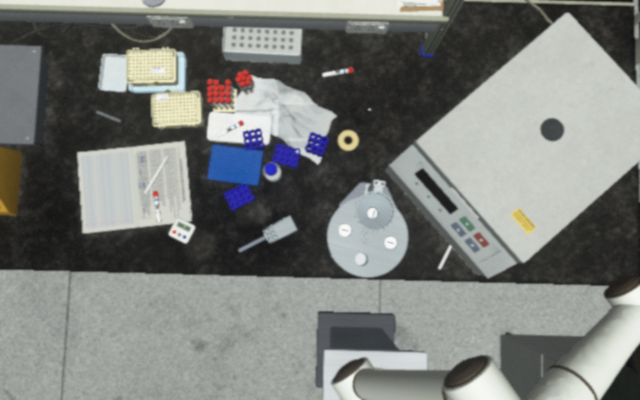

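View pics/wrist0.png

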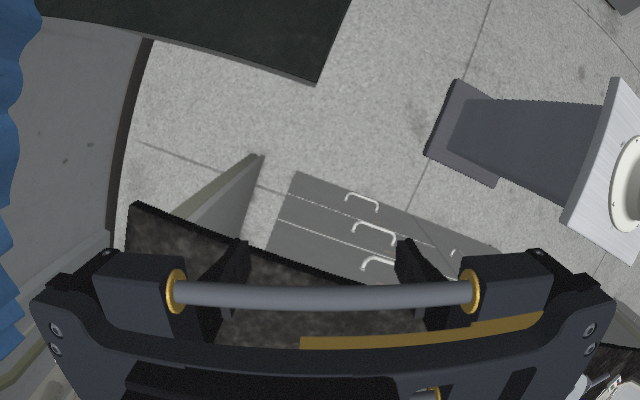

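```bash
cat > h.py <<'E'
import numpy as np, cv2
from station import r, imaging
def ray(n,uv):
    p=imaging.camera_params(n);K=p["intrinsics"];T=p["world_from_camera"]
    d=T[:3,:3]@np.array([(uv[0]-K[0,2])/K[0,0],(uv[1]-K[1,2])/K[1,1],1.]);return T[:3,3],d
def onz(n,uv,z):
    o,d=ray(n,uv);return o+d*(z-o[2])/d[2]
def proj(n,X):
    p=imaging.camera_params(n);K=p["intrinsics"];T=p["world_from_camera"]
    c=T[:3,:3].T@(np.asarray(X)-T[:3,3]);return K[:2,:2]@(c[:2]/c[2])+K[:2,2]
E
python3 - <<'E'
import cv2
t=cv2.imread("pics/top0.png");s=cv2.imread("pics/scene0.png")
cv2.imwrite("pics/tc.png",cv2.resize(t[160:300,220:460],None,fx=3.3,fy=3.3,interpolation=cv2.INTER_CUBIC))
cv2.imwrite("pics/sc.png",cv2.resize(s[140:310,240:420],None,fx=3.4,fy=3.4,interpolation=cv2.INTER_CUBIC))
E
```

```text
(no output)
```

View pics/tc.png

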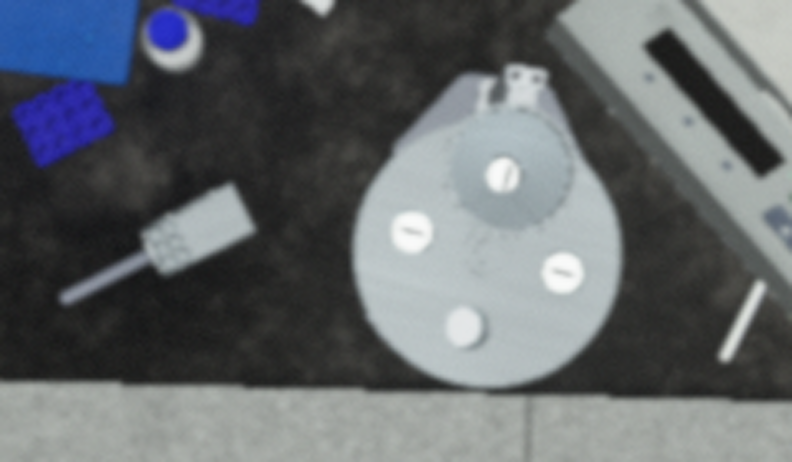

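View pics/sc.png

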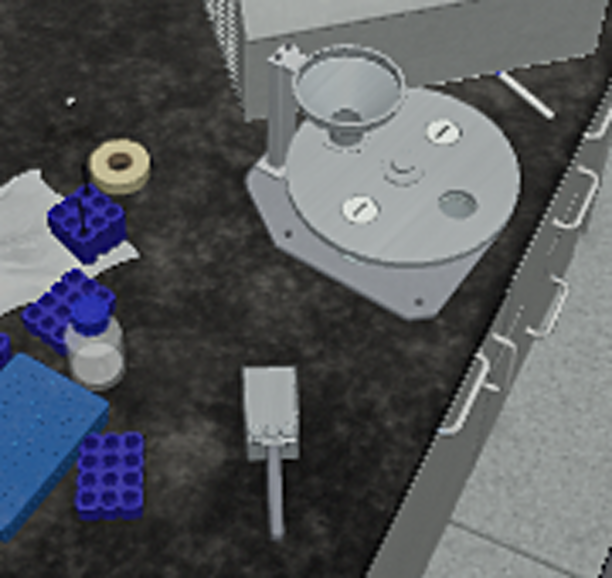

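Run:
```python
from h import *
t=cv2.imread("pics/top0.png")
f=lambda u,v:(220+(u+.5)/3.3-.5,160+(v+.5)/3.3-.5)
P=[onz("top",f(*p),.106)[:2] for p in [(502,175),(412,232),(563,272),(465,328)]]
print(np.round(P,4)); c=np.mean(P,0);print("c",c,[np.linalg.norm(p-c) for p in P],[np.degrees(np.arctan2(*(p-c)[::-1])) for p in P])
print("funnel", onz("top",f(513,169),.189))
print("post", onz("top",f(526,80),.19))
for n,p in dict(nose1=(232,183),nose2=(256,231),b2=(163,276),b1=(142,233)).items(): print(n,onz("top",f(*p),.034))
print("hand end",onz("top",f(64,299),.03))
g=lambda u,v:(240+(u+.5)/3.4-.5,140+(v+.5)/3.4-.5)
P=[onz("scene",g(*p),.106)[:2] for p in [(360,209),(444,132),(458,204)]];print(np.round(P,4))
print("funnel scene",onz("scene",g(348,88),.189))
print([onz("scene",g(*p),.034)[:2] for p in [(244,368),(297,367),(299,458),(247,458)]], onz("scene",g(278,536),.034))
print("bottle",onz("top",f(167,28),.105),"marker",onz("top",f(762,284),.01),onz("top",f(724,360),.01),"edge",onz("top",f(0,380),0),onz("top",f(792,398),0))
m=imaging.camera_params
```

```text
[[ 0.5732  0.0293]
 [ 0.5197  0.1093]
 [ 0.4874 -0.0269]
 [ 0.4352  0.06  ]]
c [0.5038643  0.04290219] [np.float64(0.0706350947421833), np.float64(0.06821540471171016), np.float64(0.0717360805364948), np.float64(0.07078090876432291)] [np.float64(-11.126712570039162), np.float64(76.61175022459122), np.float64(-103.23087751733604), np.float64(166.01833181244854)]
funnel [0.57239071 0.02900319 0.189     ]
post [0.64890112 0.01926439 0.19      ]
nose1 [0.56407904 0.27630061 0.034     ]
nose2 [0.51940578 0.25226885 0.034     ]
b2 [0.4748323  0.33832254 0.034     ]
b1 [0.51464878 0.3595155  0.034     ]
hand end [0.45081997 0.43100468 0.03      ]
[[ 0.5182  0.1093]
 [ 0.4833 -0.0261]
 [ 0.4332  0.0585]]
funnel scene [0.56914424 0.03728284 0.189     ]
[array([0.55673025, 0.28817895]), array([0.51113873, 0.26370312]), array([0.46498659, 0.35389303]), array([0.50824426, 0.37581545])] [0.44680503 0.434221   0.034     ]
bottle [0.6989604  0.33590129 0.105     ] marker [ 0.48267487 -0.2311209   0.01      ] [ 0.40969365 -0.19520163  0.01      ] edge [0.37203298 0.49352954 0.        ] [ 0.37506521 -0.26277602  0.        ]
```

Run:
```python
import cv2
from h import *
t=cv2.imread("pics/top0.png");s=cv2.imread("pics/scene0.png")
def e(i):
    i=cv2.resize(i,None,fx=8,fy=8,interpolation=cv2.INTER_CUBIC); return i
a=e(t[175:285,322:415]);a=cv2.convertScaleAbs(a,alpha=1.8,beta=-140)
cv2.imwrite("pics/tz.png",cv2.resize(a[:600],None,fx=1,fy=1)[:,:])
b=e(s[150:216,310:400]);cv2.imwrite("pics/sz.png",b)
print("centrifuge corner", [onz("top",(487,277),z) for z in (0,.3)],[onz("top",(390,165),z) for z in (0,.3)])
```

```text
centrifuge corner [array([ 0.38752954, -0.34903716,  0.        ]), array([ 0.40178414, -0.24729335,  0.3       ])] [array([ 0.73625857, -0.03820686,  0.        ]), array([0.6847429 , 0.00491437, 0.3       ])]
```

View pics/tz.png

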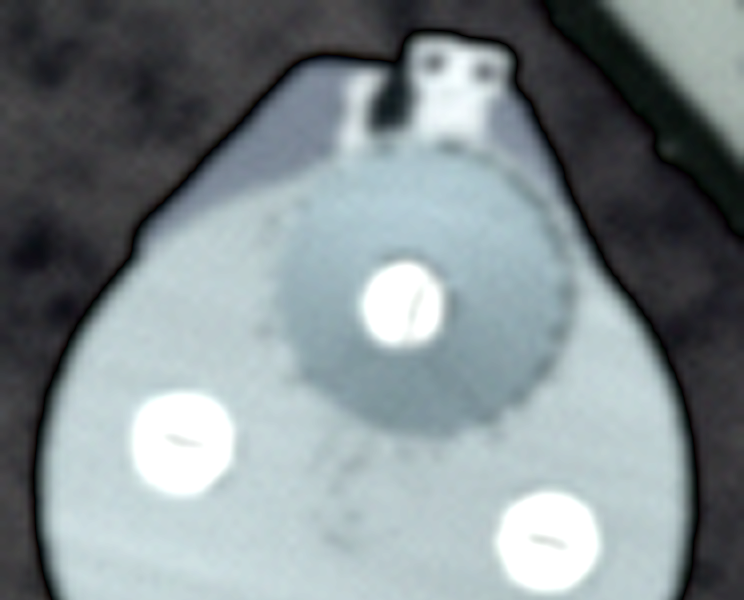

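View pics/sz.png

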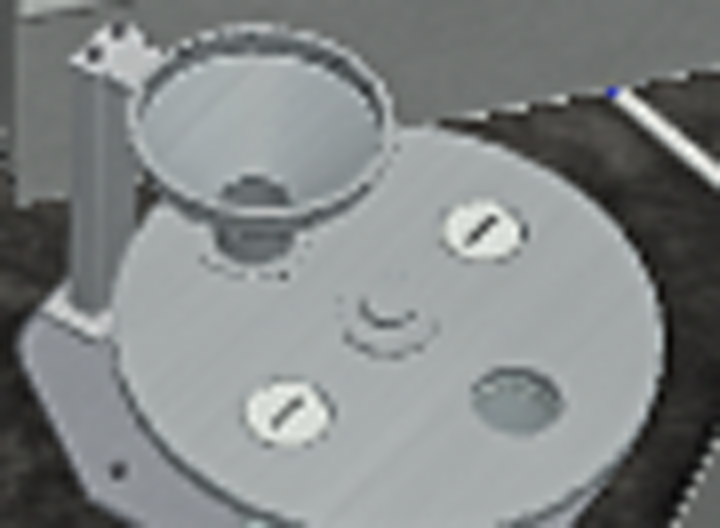

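Run:
```python
from h import *
f=lambda u,v:(322+(u+.5)/8-.5,175+(v+.5)/8-.5)
g=lambda u,v:(310+(u+.5)/8-.5,150+(v+.5)/8-.5)
print("outlet",onz("top",f(402.5,305),.112),"rim",onz("top",f(428,290),.189),"rim scene",onz("scene",g(262,122),.189))
A=onz("top",f(182,443),.106);B=onz("top",f(548,543),.106);print(A,B,(A+B)/2)
A=onz("scene",g(290,414),.106);B=onz("scene",g(484,231),.106);print(A,B,(A+B)/2)
# wheel rim by radial edges
t=cv2.imread("pics/top0.png");hs=cv2.cvtColor(t,cv2.COLOR_BGR2GRAY)
pts=[]
c0=np.array(proj("top",(0.502,.042,.106)))
up=hs.astype(np.float32)
for a in np.arange(-20,200,4):
    for rr in np.arange(34,48,.2):
        x,y=c0+rr*np.array([np.cos(np.radians(a)),np.sin(np.radians(a))])
        v=cv2.getRectSubPix(up,(1,1),(float(x),float(y)))[0,0]
        if v<115: pts.append(onz("top",(x,y),.1)[:2]);break
pts=np.array(pts);M=np.c_[2*pts,np.ones(len(pts))];q=np.linalg.lstsq(M,(pts**2).sum(1),rcond=None)[0];print(len(pts),q[:2],np.sqrt(q[2]+q[0]**2+q[1]**2))
```

```text
outlet [0.57271814 0.02961906 0.112     ] rim [0.57253147 0.02912796 0.189     ] rim scene [0.56962081 0.03372912 0.189     ]
[0.51969507 0.10982075 0.106     ] [ 0.48636271 -0.02636707  0.106     ] [0.50302889 0.04172684 0.106     ]
[0.51700984 0.10963155 0.106     ] [ 0.48392305 -0.02592723  0.106     ] [0.50046644 0.04185216 0.106     ]
55 [0.50387767 0.04126032] 0.12169169512560297
```

>>> move_arm --motion '[-0.5,0.82,0,0,0,0.42,1,-1.0,1.64,0,0,0,0.85,1,-1.5,2.46,0,0,0,1.27,1,-2.0,3.28,0,0,0,1.7,1,-2.5,4.1,0,0,0,2.1,1,-3.0,4.92,0,0,0,2.55,1,-3.5,5.74,0,0,0,3.0,1,-4.0,6.56,0,0,0,3.4,1,-4.6,7.13,0.2,0,0,3.8,1,-5.22,7.7,0.45,0,0,4.24,1,-5.83,8.28,0.7,0,0,4.24,1,-6.44,8.85,0.9,0,0,4.24,1,-7.05,9.42,1.1,0,0,4.24,1,-7.65,10.0,1.35,0,0,4.24,1,-8.26,10.57,1.6,0,0,4.24,1,-8.87,11.14,1.8,0,0,4.24,1,-9.48,11.71,2.04,0,0,4.24,1,-9.48,11.71,2.04,0,0,4.24,1]'

```text
time_s: 1.65
tcp_pos: [0.412, -0.0044, 0.1397]
ee_rot: [[-1.0, -0.006, -0.001], [-0.006, 1.0, 0.001], [0.001, 0.001, -1.0]]
wrist_force: [-0.0, -0.2, 0.6]
gripper_width: 0.007
```

>>> move_arm --motion '[0.05,-0.09,0.4,0,0,0,1,0.05,-0.09,0.79,0,0,0,1,0.05,-0.09,0.82,0,0,0,1,0.05,-0.09,0.84,0,0,0,1,0.05,-0.09,0.87,0,0,0,1,0.05,-0.09,0.87,0,0,0,1]'

```text
time_s: 2.15
tcp_pos: [0.4109, -0.0082, 0.1064]
ee_rot: [[-1.0, -0.006, 0.001], [-0.006, 1.0, 0.001], [-0.001, 0.001, -1.0]]
wrist_force: [-1.2, -1.1, 9.6]
gripper_width: 0.003
```

Run:
```python
from h import *
s=r.sense();print(s["tcp_pos"],s["wrist_force"],s["moment"])
cv2.imwrite("pics/s1.png",cv2.resize(imaging.capture("scene")[140:260,280:440],None,fx=4,fy=4))
```

```text
[ 0.41086243 -0.00824438  0.10637246] [-1.21658277 -1.09773828  9.59022212] [-0.14868776  0.45560968  0.01402077]
```

View pics/s1.png

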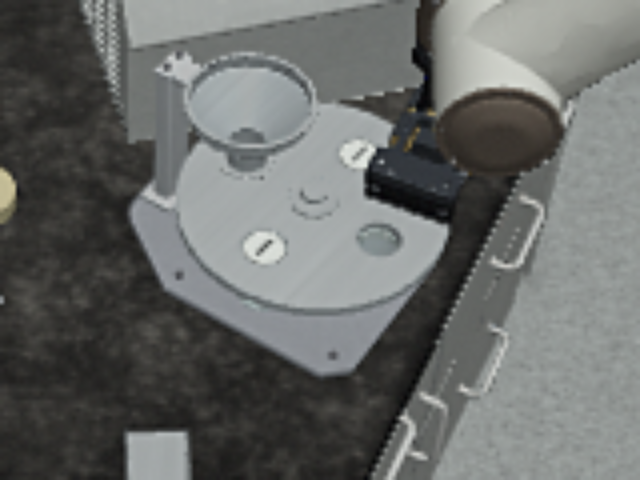

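Run:
```python
from h import *
s=r.sense();p=s["tcp_pos"];R=s["ee_rot"]
C=np.array([.5032,.0416])
cum=[1.9,5.7,11.4,19,28.5,39.5,50.5,61.5,72.5,83.5]
dz=[-.0009,-.001,-.001,-.001,-.001,-.001,-.001,-.001,.008,.02]
out=[]
for c,z in zip(cum,dz):
    a=np.radians(208.3-c);X=np.array([*(C+.105*np.array([np.cos(a),np.sin(a)])),.1064+z]);print(np.round(X,3),np.round(R.T@(X-p)/.04,3))
for X in [(.42,.13,.15),(.40,.10,.16),(.385,.06,.16),(.375,.02,.155),(.375,.0,.15)]:
    print(X,np.round(R.T@(np.array(X)-p)/.04,2))
```

```text
[ 0.409 -0.005  0.106] [0.041 0.079 0.022]
[0.406 0.001 0.105] [0.112 0.238 0.024]
[0.403 0.011 0.105] [0.199 0.484 0.025]
[0.4   0.025 0.105] [0.276 0.823 0.025]
[0.398 0.042 0.105] [0.308 1.257 0.025]
[0.4   0.062 0.105] [0.254 1.757 0.026]
[0.406 0.081 0.105] [0.107 2.238 0.027]
[0.415 0.099 0.105] [-0.13   2.682  0.027]
[0.428 0.115 0.114] [-0.447  3.073 -0.197]
[0.443 0.128 0.126] [-0.833  3.397 -0.496]
(0.42, 0.13, 0.15) [-0.25  3.46 -1.09]
(0.4, 0.1, 0.16) [ 0.25  2.71 -1.34]
(0.385, 0.06, 0.16) [ 0.63  1.71 -1.34]
(0.375, 0.02, 0.155) [ 0.89  0.71 -1.22]
(0.375, 0.0, 0.15) [ 0.89  0.21 -1.09]
```

>>> move_arm --motion '[0.04,0.08,0.022,0,0,0,1,0.11,0.24,0.024,0,0,0,1,0.2,0.48,0.025,0,0,0,1,0.28,0.82,0.025,0,0,0,1,0.31,1.26,0.025,0,0,0,1,0.25,1.76,0.026,0,0,0,1,0.11,2.24,0.027,0,0,0,1,-0.13,2.68,0.027,0,0,0,1,-0.45,3.07,-0.2,0,0,0,1,-0.7,3.35,-0.6,0,0,0,1,-0.5,3.5,-1.1,0,0,0,1,0.25,2.7,-1.34,0,0,0,1,0.63,1.7,-1.34,0,0,0,1,0.89,0.7,-1.2,0,0,0,1,0.89,0.2,-1.1,0,0,0,1,0.89,0.2,-1.1,0,0,0,1]'

```text
time_s: 3.53
tcp_pos: [0.3721, -0.0035, 0.1493]
ee_rot: [[-1.0, -0.002, -0.002], [-0.002, 1.0, 0.001], [0.002, 0.001, -1.0]]
wrist_force: [-0.6, 0.2, -0.7]
gripper_width: 0.005
```

Run:
```python
from h import *
for k in range(4):
    t=r.sense()["time_s"];im=imaging.capture("scene" );cv2.imwrite(f"pics/r{k}.png",im);
    t2=r.sense()["time_s"];it=imaging.capture("top");cv2.imwrite(f"pics/rt{k}.png",it);print(t,t2)
    if k==0: cv2.imwrite("pics/r0c.png",np.hstack([cv2.resize(im[140:260,300:420],None,fx=3,fy=3),cv2.resize(it[170:290,320:420],None,fx=3,fy=3)]))
print(r.sense()["tcp_pos"])
```

```text
3.5333 3.5833
3.6333 3.6833
3.7333 3.7833
3.8333 3.8833
[3.75383430e-01 2.81178129e-04 1.50322800e-01]
```

View pics/r0c.png

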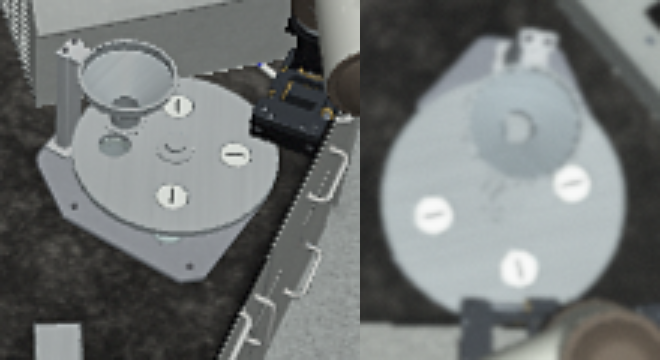

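```bash
cat >> h.py <<'E'
def plugs(n,im):
    g=im.min(axis=2); C=np.array([.5032,.0416]) if n=="top" else np.array([.5007,.0418])
    m=(g>205).astype(np.uint8)
    out=[]
    cn,_=cv2.findContours(m,cv2.RETR_EXTERNAL,cv2.CHAIN_APPROX_NONE)
    for c in cn:
        (u,v),rad=cv2.minEnclosingCircle(c)
        if len(c)<10: continue
        X=onz(n,(u,v),.106)[:2]-C
        if abs(np.linalg.norm(X)-.07)<.01: out.append((round(float(np.degrees(np.arctan2(X[1],X[0]))),1),round(float(np.linalg.norm(X)),4)))
    return out
E
python3 - <<'E'
from h import *
for k in range(4): print(plugs("scene",cv2.imread(f"pics/r{k}.png")),plugs("top",cv2.imread(f"pics/rt{k}.png")))
print(plugs("scene",cv2.imread("pics/scene0.png")),plugs("top",cv2.imread("pics/top0.png")))
E
```

```text
[(110.2, 0.0696), (-160.3, 0.0689), (-69.0, 0.0697)] [(-165.8, 0.0686), (103.8, 0.0707), (-75.7, 0.07)]
[(97.3, 0.0688), (-171.9, 0.0691), (-81.3, 0.0679)] [(-178.9, 0.0696), (91.2, 0.0702), (-88.2, 0.0693), (-3.4, 0.0689)]
[(84.7, 0.0715), (175.6, 0.0691), (-94.5, 0.0672)] [(168.1, 0.0703), (-100.7, 0.069), (78.7, 0.0705), (-8.9, 0.0691)]
[(163.4, 0.0683), (71.9, 0.0701), (-111.7, 0.0706), (-102.8, 0.0696)] [(155.1, 0.0689), (-113.4, 0.0694), (66.5, 0.0708), (-13.3, 0.0695)]
[(75.1, 0.0694), (-102.8, 0.0714)] [(162.0, 0.0699), (-103.8, 0.0699), (76.4, 0.0708), (-10.2, 0.0718)]
```

>>> move_arm --motion '[0,0,0,0,0,0,1,0,0,0,0,0,0,1,0,0,0,0,0,0,1,0,0,0,0,0,0,1,0,0,0,0,0,0,1,0,0,0,0,0,0,1,0,0,0,0,0,0,1,0,0,0,0,0,0,1,0,0,0,0,0,0,1,0,0,0,0,0,0,1,0,0,0,0,0,0,1,0,0,0,0,0,0,1]'

```text
time_s: 4.93
tcp_pos: [0.3754, 0.0003, 0.1503]
ee_rot: [[-1.0, -0.008, 0.001], [-0.008, 1.0, 0.001], [-0.001, 0.001, -1.0]]
wrist_force: [0.1, -0.5, -0.3]
gripper_width: 0.006
```

Run:
```python
from h import *
for k in range(2):
    t2=r.sense()["time_s"];it=imaging.capture("top");print(t2,plugs("top",it))
print(r.sense()["tcp_pos"])
```

```text
4.9333 [(-158.8, 0.0669), (114.5, 0.0711), (-66.6, 0.0705), (33.9, 0.0724)]
4.9833 [(-166.6, 0.0659), (108.4, 0.0712), (-71.3, 0.07)]
[3.75413280e-01 2.75046977e-04 1.50333254e-01]
```

>>> move_arm --motion '[-0.32,-0.06,0.38,0,0,0,1,-0.67,-0.11,0.81,0,0,0,1,-0.82,-0.08,1.01,0,0,0,1,-0.78,0,1.07,0,0,0,1,-0.745,0.09,1.12,0,0,0,1,-0.71,0.18,1.12,0,0,0,1,-0.685,0.265,1.12,0,0,0,1,-0.66,0.35,1.12,0,0,0,1,-0.64,0.44,1.12,0,0,0,1,-0.62,0.53,1.12,0,0,0,1,-0.6,0.62,0.96,0,0,0,1,-0.59,0.71,0.76,0,0,0,1,-0.59,0.71,0.72,0,0,0,1]'

```text
time_s: 6.12
tcp_pos: [0.3991, 0.0296, 0.1228]
ee_rot: [[-1.0, -0.009, 0.003], [-0.009, 1.0, 0.002], [-0.003, 0.002, -1.0]]
wrist_force: [-0.1, -0.4, 0.1]
gripper_width: 0.001
```

Run:
```python
from h import *
for k in range(3):
    t=r.sense()["time_s"];im=imaging.capture("scene" );
    t2=r.sense()["time_s"];it=imaging.capture("top");print(t,plugs("scene",im),t2,plugs("top",it))
print(r.sense()["tcp_pos"],r.sense()["wrist_force"])
cv2.imwrite("pics/q0.png",np.hstack([cv2.resize(im[140:260,300:420],None,fx=3,fy=3),cv2.resize(it[170:290,320:420],None,fx=3,fy=3)]))
```

```text
6.1167 [(42.0, 0.0697), (-48.2, 0.0641)] 6.1667 [(-137.4, 0.0694), (129.0, 0.072), (43.2, 0.0708)]
6.2167 [(41.7, 0.0713), (-50.4, 0.066)] 6.2667 [(-140.2, 0.0685), (126.7, 0.0736), (41.3, 0.0705)]
6.3167 [(38.1, 0.0702), (-52.9, 0.0629)] 6.3667 [(-142.6, 0.0687), (124.9, 0.0729), (-61.6, 0.0729), (38.6, 0.0703)]
[0.39847743 0.02865136 0.12130586] [ 0.57151493 -0.58542831  0.6495264 ]
```

View pics/q0.png

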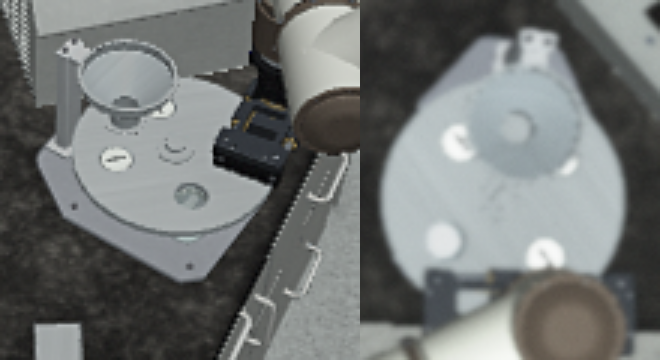

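>>> move_arm --motion '[-0.17,-0.36,0,0,0,0,1,-0.34,-0.72,0,0,0,0,1,-0.5,-1.08,0,0,0,0,1,-0.67,-1.43,0,0,0,0,1,-0.67,-1.43,0,0,0,0,1,-0.67,-1.43,0,0,0,0,1,-0.67,-1.43,0,0,0,0,1,-0.67,-1.43,0,0,0,0,1,-0.67,-1.43,0,0,0,0,1,-0.67,-1.43,0,0,0,0,1,-0.67,-1.43,0,0,0,0,1,-0.67,-1.43,0,0,0,0,1,-0.67,-1.43,0,0,0,0,1,-0.67,-1.43,0,0,0,0,1,-0.67,-1.43,0,0,0,0,1,-0.67,-1.43,0,0,0,0,1,-0.67,-1.43,0,0,0,0,1,-0.67,-1.43,0,0,0,0,1]'

```text
time_s: 7.92
tcp_pos: [0.4257, -0.0284, 0.1212]
ee_rot: [[-1.0, -0.007, 0.0], [-0.007, 1.0, 0.001], [-0.0, 0.001, -1.0]]
wrist_force: [-0.0, 0.2, 0.6]
gripper_width: 0.008
```

Run:
```python
from h import *
for k in range(3):
    t=r.sense()["time_s"];im=imaging.capture("scene" );
    t2=r.sense()["time_s"];it=imaging.capture("top");print(t,plugs("scene",im),t2,plugs("top",it))
s=r.sense();print(s["time_s"],s["tcp_pos"],s["wrist_force"])
cv2.imwrite("pics/q1.png",np.hstack([cv2.resize(im[140:260,300:420],None,fx=3,fy=3),cv2.resize(it[170:290,320:420],None,fx=3,fy=3)]))
```

```text
7.9167 [(-176.1, 0.0687), (5.5, 0.0707), (-84.1, 0.0692)] 7.9667 [(94.2, 0.0739), (-85.7, 0.0695), (-3.3, 0.0704)]
8.0167 [(-176.1, 0.0687), (5.5, 0.0707), (-86.8, 0.0705)] 8.0667 [(93.2, 0.0735), (-86.9, 0.0691), (-5.6, 0.0722)]
8.1167 [(179.9, 0.0691), (5.5, 0.0707), (-88.1, 0.0671)] 8.1667 [(-89.4, 0.069), (91.2, 0.0732), (-6.7, 0.0724)]
8.2167 [ 0.42569406 -0.02836138  0.12126137] [-0.09344567 -0.98083993  0.69869721]
```

View pics/q1.png

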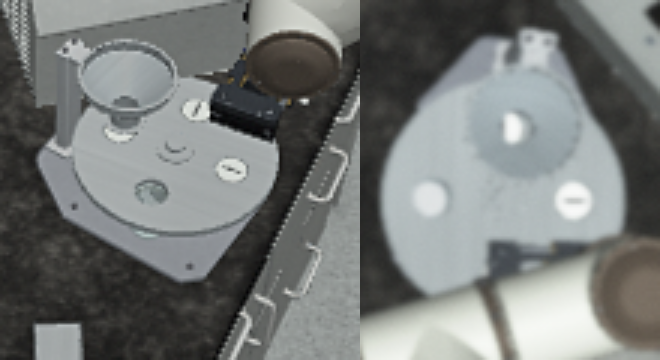

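Run:
```python
from h import *
s=r.sense();p=s["tcp_pos"];R=s["ee_rot"];C=np.array([.5032,.0416])
for a,z in zip([221.5,220.2,218.8,217.3,215.6,213.7,211.7,209.6,207.4,205.2],[.109,.107]+[.1053]*8):
    a=np.radians(a);X=np.array([*(C+.1048*np.array([np.cos(a),np.sin(a)])),z]);print(np.round(R.T@(X-p)/.04,3))
```

```text
[0.025 0.013 0.307]
[0.063 0.058 0.357]
[0.104 0.108 0.399]
[0.145 0.162 0.399]
[0.191 0.225 0.399]
[0.24  0.297 0.399]
[0.289 0.374 0.399]
[0.337 0.457 0.399]
[0.385 0.546 0.399]
[0.429 0.636 0.4  ]
```

>>> move_arm --motion '[0,0,0,0,0,0,1,0,0,0,0,0,0,1,0,0,0,0,0,0,1,0,0,0,0,0,0,1,0,0,0,0,0,0,1,0,0,0,0,0,0,1,0,0,0,0,0,0,1,0,0,0,0,0,0,1,0,0,0.05,0,0,0,1,0,0,0.2,0,0,0,1,0.025,0.013,0.305,0,0,0,1,0.063,0.058,0.357,0,0,0,1,0.104,0.108,0.4,0,0,0,1,0.145,0.162,0.4,0,0,0,1,0.19,0.225,0.4,0,0,0,1,0.24,0.297,0.4,0,0,0,1,0.289,0.374,0.4,0,0,0,1,0.337,0.457,0.4,0,0,0,1,0.385,0.546,0.4,0,0,0,1,0.43,0.636,0.4,0,0,0,1]'

```text
time_s: 9.88
tcp_pos: [0.4091, -0.0029, 0.1064]
ee_rot: [[-1.0, -0.008, 0.002], [-0.008, 1.0, 0.001], [-0.002, 0.001, -1.0]]
wrist_force: [-0.8, -0.4, 7.7]
gripper_width: 0.005
```

Run:
```python
from h import *
s=r.sense();p=s["tcp_pos"];R=s["ee_rot"];C=np.array([.5032,.0416])
it=imaging.capture("top");print(plugs("top",it))
print(s["time_s"],p,s["wrist_force"])
a0=np.degrees(np.arctan2(*(p[:2]-C)[::-1]))%360;print(a0)
c=0
for d in [2.2]+[2.5]*17+[2.2,2.0]:
    c+=d;a=np.radians(a0-c);X=np.array([*(C+.1048*np.array([np.cos(a),np.sin(a)])),.1054]);print(round(c,1),np.round(R.T@(X-p)/.04,3))
cv2.imwrite("pics/q2.png",cv2.resize(it[170:290,320:420],None,fx=4,fy=4))
```

```text
[(146.9, 0.0694), (-121.9, 0.069), (60.1, 0.0717)]
9.8833 [ 0.40907938 -0.00287577  0.10637671] [-0.75127637 -0.41479481  7.68841376]
205.29261445153693
2.2 [0.056 0.085 0.024]
4.7 [0.098 0.191 0.024]
7.2 [0.135 0.299 0.024]
9.7 [0.167 0.409 0.024]
12.2 [0.195 0.52  0.024]
14.7 [0.217 0.632 0.024]
17.2 [0.235 0.745 0.024]
19.7 [0.248 0.859 0.024]
22.2 [0.255 0.973 0.024]
24.7 [0.258 1.087 0.024]
27.2 [0.256 1.201 0.024]
29.7 [0.249 1.315 0.025]
32.2 [0.237 1.429 0.025]
34.7 [0.219 1.542 0.025]
37.2 [0.197 1.654 0.025]
39.7 [0.171 1.765 0.025]
42.2 [0.139 1.875 0.025]
44.7 [0.102 1.983 0.025]
46.9 [0.066 2.077 0.025]
48.9 [0.031 2.161 0.025]
```

View pics/q2.png

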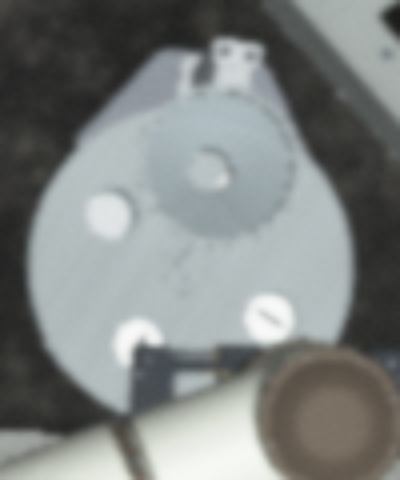

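>>> move_arm --motion '[0.056,0.085,0.022,0,0,0,1,0.098,0.19,0.022,0,0,0,1,0.135,0.3,0.022,0,0,0,1,0.167,0.41,0.022,0,0,0,1,0.195,0.52,0.022,0,0,0,1,0.217,0.632,0.022,0,0,0,1,0.235,0.745,0.022,0,0,0,1,0.248,0.86,0.022,0,0,0,1,0.255,0.973,0.022,0,0,0,1,0.258,1.087,0.022,0,0,0,1,0.256,1.2,0.022,0,0,0,1,0.249,1.315,0.022,0,0,0,1,0.237,1.43,0.022,0,0,0,1,0.22,1.542,0.022,0,0,0,1,0.197,1.654,0.022,0,0,0,1,0.17,1.765,0.022,0,0,0,1,0.139,1.875,0.022,0,0,0,1,0.102,1.983,0.022,0,0,0,1,0.066,2.077,0.022,0,0,0,1,0.031,2.16,0.022,0,0,0,1]'

```text
time_s: 11.6
tcp_pos: [0.4081, 0.0849, 0.1064]
ee_rot: [[-1.0, -0.009, 0.005], [-0.009, 1.0, 0.002], [-0.005, 0.002, -1.0]]
wrist_force: [0.4, -0.7, 4.7]
gripper_width: 0.004
```

Run:
```python
from h import *
s=r.sense();p=s["tcp_pos"];R=s["ee_rot"];C=np.array([.5032,.0416])
it=imaging.capture("top");im=imaging.capture("scene");print(plugs("top",it),plugs("scene",im))
print(s["time_s"],p,s["wrist_force"])
a0=np.degrees(np.arctan2(*(p[:2]-C)[::-1]))%360;print(a0)
for c in [1.8,3.6,5.4,7.2,9,10.8,12.5,14,15.2,16.2,17,17.6,18,18.5,19,19.5]:
    a=np.radians(a0-c);X=np.array([*(C+.1048*np.array([np.cos(a),np.sin(a)])),.1055]);print(round(c,1),np.round(R.T@(X-p)/.04,3))
cv2.imwrite("pics/q3.png",np.hstack([cv2.resize(im[140:260,300:420],None,fx=3,fy=3),cv2.resize(it[170:290,320:420],None,fx=3,fy=3)]))
```

```text
[(99.3, 0.0713), (-80.2, 0.0691)] [(98.1, 0.0708), (-80.8, 0.0703)]
11.6 [0.40813731 0.08487706 0.10641778] [ 0.43793229 -0.71192916  4.70328132]
155.52271314536083
1.8 [-0.028  0.078  0.023]
3.6 [-0.066  0.151  0.024]
5.4 [-0.107  0.222  0.024]
7.2 [-0.149  0.293  0.024]
9 [-0.194  0.361  0.025]
10.8 [-0.241  0.429  0.025]
12.5 [-0.288  0.491  0.025]
14 [-0.33   0.545  0.026]
15.2 [-0.365  0.588  0.026]
16.2 [-0.395  0.622  0.026]
17 [-0.419  0.65   0.026]
17.6 [-0.438  0.67   0.027]
18 [-0.45   0.683  0.027]
18.5 [-0.466  0.7    0.027]
19 [-0.482  0.716  0.027]
19.5 [-0.498  0.733  0.027]
```

View pics/q3.png

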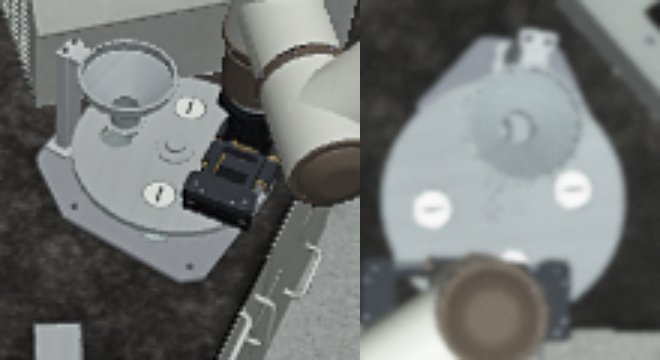

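>>> move_arm --motion '[-0.028,0.078,0.022,0,0,0,1,-0.066,0.15,0.022,0,0,0,1,-0.107,0.222,0.022,0,0,0,1,-0.15,0.293,0.022,0,0,0,1,-0.194,0.361,0.022,0,0,0,1,-0.241,0.43,0.022,0,0,0,1,-0.288,0.49,0.022,0,0,0,1,-0.33,0.545,0.022,0,0,0,1,-0.365,0.588,0.022,0,0,0,1,-0.395,0.622,0.022,0,0,0,1,-0.42,0.65,0.022,0,0,0,1,-0.438,0.67,0.022,0,0,0,1,-0.45,0.683,0.022,0,0,0,1,-0.466,0.7,0.022,0,0,0,1,-0.482,0.716,0.022,0,0,0,1,-0.482,0.716,0.022,0,0,0,1,-0.482,0.716,0.022,0,0,0,1]'

```text
time_s: 13.12
tcp_pos: [0.428, 0.1143, 0.1064]
ee_rot: [[-1.0, -0.01, 0.007], [-0.01, 1.0, 0.003], [-0.007, 0.003, -1.0]]
wrist_force: [-0.3, 0.6, 6.4]
gripper_width: 0.006
```

Run:
```python
from h import *
s=r.sense();p=s["tcp_pos"]
g=lambda u,v:(310+(u+.5)/8-.5,150+(v+.5)/8-.5)
print("outlet scene",onz("scene",g(254,234),.112))
it=imaging.capture("top");im=imaging.capture("scene");print(plugs("top",it),plugs("scene",im))
print(s["time_s"],p,s["wrist_force"])
cv2.imwrite("pics/q4.png",np.hstack([cv2.resize(im[150:230,310:370],None,fx=7,fy=7,interpolation=2),cv2.resize(it[180:260,345:398],None,fx=7,fy=7,interpolation=2)]))
```

```text
outlet scene [0.57217577 0.02754948 0.112     ]
[(-99.1, 0.0692), (80.0, 0.0705), (-8.3, 0.0697)] [(79.4, 0.0707)]
13.1167 [0.42804465 0.11429049 0.1064029 ] [-0.31418732  0.56545651  6.40190674]
```

View pics/q4.png

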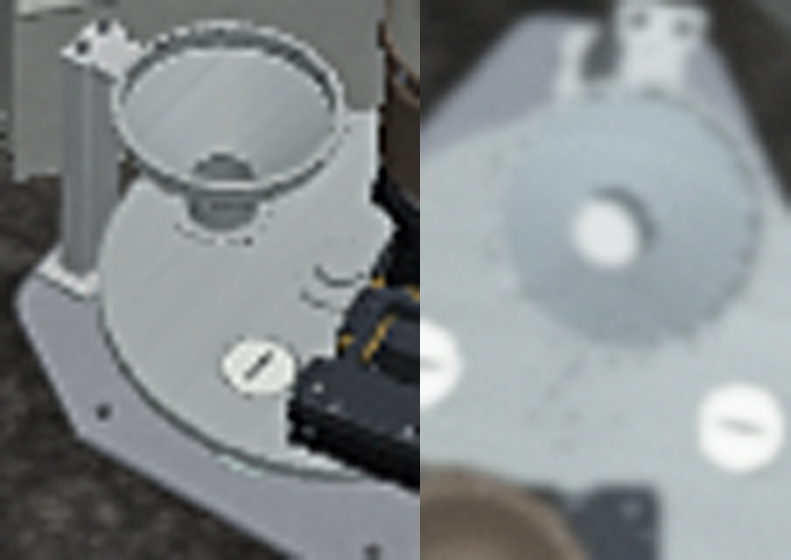

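Run:
```python
from h import *
def tri(a,b):
    o1,d1=ray("top",a);o2,d2=ray("scene",b)
    A=np.c_[d1,-d2];q=np.linalg.lstsq(A,o2-o1,rcond=None)[0];return (o1+d1*q[0]),(o2+d2*q[1])
print("machine",tri((418,150),(302,108)),tri((525,263),(415,98)))
print(r.sense()["joints"])
t=cv2.imread("pics/top0.png");s=cv2.imread("pics/scene0.png")
# scoop masks
for n,im,box in (("top",t,(232,210,305,258)),("scene",s,(303,242,335,302))):
    x0,y0,x1,y1=box
    g=im[y0:y1,x0:x1].min(axis=2);m=(g>95).astype(np.uint8)
    c=max(cv2.findContours(m,cv2.RETR_EXTERNAL,cv2.CHAIN_APPROX_NONE)[0],key=cv2.contourArea)
    # handle rows: medial points by distance along axis
    pts=c[:,0,:]+[x0,y0]
    print(n,len(pts),cv2.minAreaRect(pts.astype(np.float32)))
    for z in (.02,.034):
        W=np.array([onz(n,p,z)[:2] for p in pts]);d=np.array([np.cos(np.radians(-60.9)),np.sin(np.radians(-60.9))]);
        O=np.array([.517,.309]);u=(W-O)@d;v=(W-O)@np.array([-d[1],d[0]])
        print(z,"u",u.min(),u.max())
        for a,b in ((-135,-115),(-110,-90),(-85,-65),(-30,0),(10,40)):
            k=(u*1000>a)&(u*1000<b);print(a,b,np.round(v[k].min()*1000,1),np.round(v[k].max()*1000,1))
T=cv2.resize(t[205:262,228:310],None,fx=9,fy=9,interpolation=2);S=cv2.resize(s[240:305,290:345],None,fx=9,fy=9,interpolation=2)
cv2.imwrite("pics/sct.png",T);cv2.imwrite("pics/scs.png",S)
```

```text
machine (array([ 0.72801617, -0.06937238,  0.29211754]), array([ 0.76688979, -0.05157898,  0.29648783])) (array([ 0.43889601, -0.37006633,  0.23948147]), array([ 0.45576516, -0.36491688,  0.23704307]))
[  36.16689235   11.74005226  -33.80971669    0.15226993  -44.01463449
 -125.70731151]
top 130 ((266.3647155761719, 236.534423828125), (16.864408493041992, 61.903892517089844), 61.69924545288086)
0.02 u -0.14134091087281053 0.05141343560300101
-135 -115 -2.9 7.1
-110 -90 -1.9 6.6
-85 -65 -2.4 7.6
-30 0 -23.1 27.7
10 40 -24.8 28.4
0.034 u -0.13939124473465597 0.051645004900568246
-135 -115 -3.8 6.1
-110 -90 -2.9 5.6
-85 -65 -3.3 6.6
-30 0 -23.9 26.5
10 40 -25.5 27.2
scene 129 ((320.2854309082031, 272.2809753417969), (49.55665588378906, 15.565446853637695), 86.18592071533203)
0.02 u -0.1354952150701619 0.04622245598498102
-135 -115 -3.6 3.2
-110 -90 -4.9 5.2
-85 -65 -5.5 4.3
-30 0 -25.4 24.5
10 40 -26.2 26.0
0.034 u -0.14263863824919032 0.03697640688042299
-135 -115 -3.5 3.4
-110 -90 -4.6 5.5
-85 -65 -5.0 4.4
-30 0 -24.8 24.7
10 40 -23.7 26.2
```

View pics/sct.png

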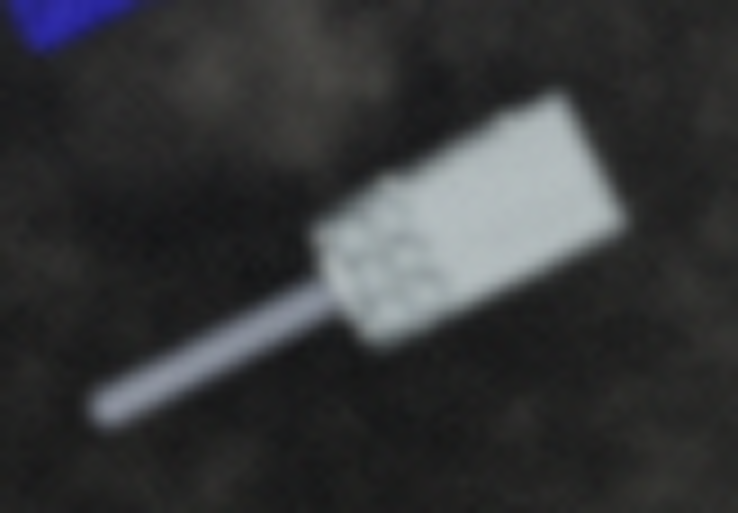

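View pics/scs.png

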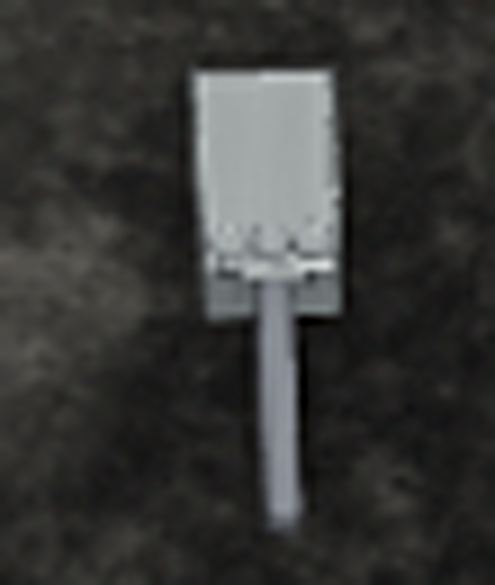

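```bash
cat >> h.py <<'E'
from scipy.spatial.transform import Rotation as Ro
def pose(az,tilt):  # tilt>0: fingers point forward (nose dir), body leans back
    a=np.radians(az);f=np.array([np.cos(a),np.sin(a),0]);u=np.array([0,0,1.]);t=np.radians(tilt)
    x=f*np.cos(t)+u*np.sin(t);z=-u*np.cos(t)+f*np.sin(t);return np.c_[x,np.cross(z,x),z]
def row(X,Rt,nd=2):
    s=r.sense();p=s["tcp_pos"];R=s["ee_rot"]
    w=Ro.from_matrix(R.T@Rt).as_rotvec(degrees=True)/5
    return np.round(np.r_[R.T@(np.array(X)-p)/.04,w],nd)
E
python3 - <<'E'
from h import *
Rt=pose(-60.9,30);print(Rt)
print(row((.428,.114,.16),r.sense()["ee_rot"]));print(row((.468,.399,.09),Rt))
print(np.linalg.norm(row((.468,.399,.09),Rt)[3:])*5)
E
```

```text
[[ 0.42117879 -0.87377222  0.24316769]
 [-0.75670894 -0.48633538 -0.43688611]
 [ 0.5         0.         -0.8660254 ]]
[-0.01 -0.   -1.34  0.    0.    0.  ]
[ -1.07   7.11   0.44   6.12   3.76 -23.1 ]
120.9547436027211
```

>>> move_arm --motion '[0,0,-0.1,0,0,0,1,0,0,-0.5,0,0,0,1,-0.06,0.4,-1.0,0.34,0.21,-1.28,-1,-0.12,0.79,-1.3,0.68,0.42,-2.57,-1,-0.18,1.18,-1.3,1.02,0.63,-3.85,-1,-0.24,1.58,-1.3,1.36,0.84,-5.13,-1,-0.3,1.97,-1.3,1.7,1.04,-6.42,-1,-0.36,2.37,-1.3,2.04,1.25,-7.7,-1,-0.42,2.76,-1.3,2.38,1.46,-8.98,-1,-0.48,3.16,-1.3,2.72,1.67,-10.27,-1,-0.54,3.55,-1.2,3.06,1.88,-11.55,-1,-0.6,3.95,-1.1,3.4,2.09,-12.83,-1,-0.65,4.35,-0.9,3.74,2.3,-14.12,-1,-0.71,4.74,-0.7,4.08,2.51,-15.4,-1,-0.77,5.14,-0.5,4.42,2.72,-16.68,-1,-0.83,5.53,-0.3,4.76,2.92,-17.97,-1,-0.89,5.93,-0.1,5.1,3.13,-19.25,-1,-0.95,6.32,0.1,5.44,3.34,-20.53,-1,-1.01,6.72,0.3,5.78,3.55,-21.82,-1,-1.07,7.11,0.44,6.12,3.76,-23.1,-1]'

```text
time_s: 14.88
tcp_pos: [0.4676, 0.3992, 0.0885]
ee_rot: [[0.427, -0.871, 0.244], [-0.752, -0.491, -0.439], [0.502, 0.004, -0.865]]
wrist_force: [0.8, -0.2, 0.5]
gripper_width: 0.997
```

Run:
```python
from h import *
s=r.sense();print(s["time_s"],s["joints"],s["wrist_force"])
t=imaging.capture("top");im=imaging.capture("scene");print(plugs("top",t),plugs("scene",im))
cv2.imwrite("pics/g0.png",np.hstack([cv2.resize(t[170:290,220:420],None,fx=2.5,fy=2.5),cv2.resize(im[140:320,270:410],None,fx=1.6667,fy=1.6667)]))
w=imaging.capture("wrist");cv2.imwrite("pics/gw0.png",w)
# precise grasp
Rt=pose(-60.9,30)
G=np.array([.4826,.3722,.027]);X=G+.019*Rt[:,2];print(X);print(row(X-.05*Rt[:,2],Rt),row(X,Rt))
```

```text
14.8833 [ 66.05773342  34.30521012 -15.17339317  26.84466247 -62.55779341
 -53.77652169] [ 0.758949   -0.22374813  0.54646725]
[(171.1, 0.0688), (-98.1, 0.0696), (81.3, 0.0708), (-9.3, 0.0714)] [(81.5, 0.0715), (170.8, 0.0684), (-97.4, 0.0693)]
[0.48722019 0.36389916 0.01054552]
[-0.1  -0.02  0.94  0.03 -0.02  0.02] [-0.11 -0.02  2.19  0.03 -0.02  0.02]
```

View pics/g0.png

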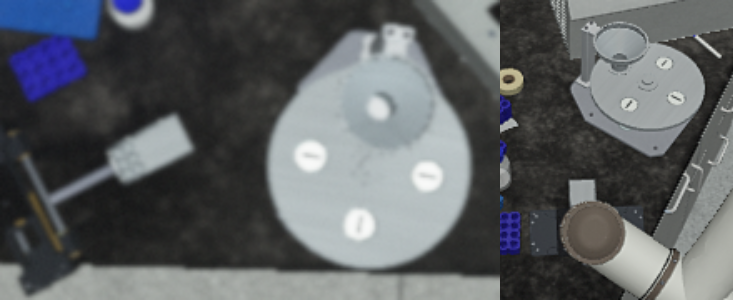

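View pics/gw0.png

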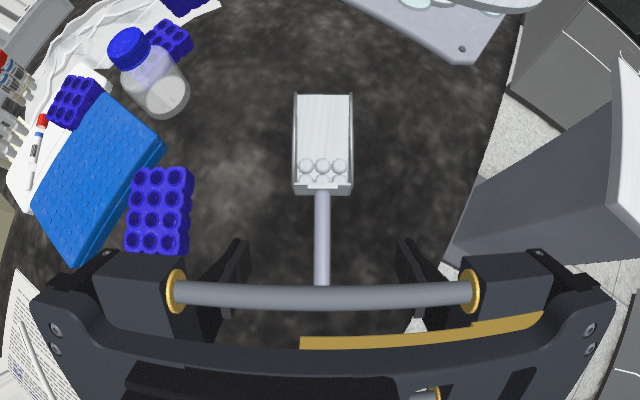

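>>> move_arm --motion '[-0.04,-0.01,0.45,0,0,0,-1,-0.1,-0.02,0.94,0.03,-0.02,0.02,-1,-0.1,-0.02,1.4,0.03,-0.02,0.02,-1,-0.11,-0.02,1.8,0.03,-0.02,0.02,-1,-0.11,-0.02,2.05,0.03,-0.02,0.02,-1,-0.11,-0.02,2.19,0.03,-0.02,0.02,-1,-0.11,-0.02,2.19,0.03,-0.02,0.02,1,-0.11,-0.02,2.19,0.03,-0.02,0.02,1,-0.11,-0.02,2.19,0.03,-0.02,0.02,1,-0.11,-0.02,2.19,0.03,-0.02,0.02,1,-0.11,-0.02,2.19,0.03,-0.02,0.02,1,-0.11,-0.02,2.19,0.03,-0.02,0.02,1]'

```text
time_s: 16.03
tcp_pos: [0.4872, 0.3646, 0.0109]
ee_rot: [[0.421, -0.874, 0.244], [-0.757, -0.487, -0.436], [0.5, -0.001, -0.866]]
wrist_force: [-0.2, -0.0, 0.2]
gripper_width: 0.63
```

Run:
```python
from h import *
s=r.sense();print(s["time_s"],s["joints"],s["wrist_force"],s["gripper_width"])
t=imaging.capture("top");print(plugs("top",t))
w=imaging.capture("wrist");cv2.imwrite("pics/gw1.png",w)
```

```text
16.0333 [ 62.44793951  38.51451039 -22.20864304  32.26937557 -51.55428841
 -58.65541079] [-0.22384607 -0.02130353  0.16587144] 0.6300739731040966
[(170.7, 0.0692), (-98.0, 0.0698), (81.3, 0.0708), (-8.3, 0.0697)]
```

View pics/gw1.png

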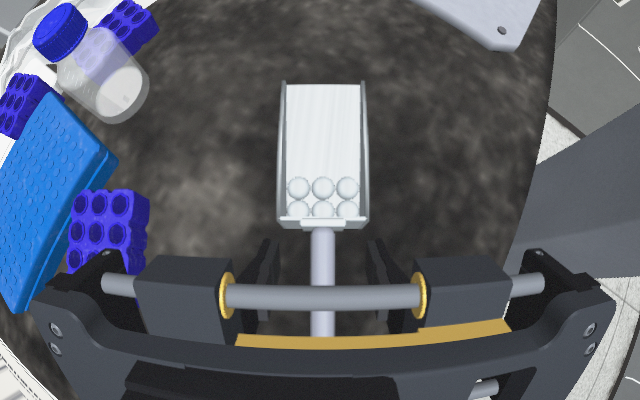

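>>> move_arm --motion '[0,0,0,0,0,0,1,0,0,0,0,0,0,1,0,0,0,0,0,0,1,0,0,0,0,0,0,1,0,0,0,0,0,0,1,0,0,0,0,0,0,1,0,0,0,0,0,0,1,0,0,0,0,0,0,1,0,0,0,0,0,0,1,0,0,0,0,0,0,1,0,0,0,0,0,0,1]'

```text
time_s: 17.05
tcp_pos: [0.4871, 0.3643, 0.0107]
ee_rot: [[0.421, -0.874, 0.244], [-0.757, -0.486, -0.436], [0.5, -0.001, -0.866]]
wrist_force: [0.3, -0.3, -0.7]
gripper_width: 0.142
```

Run:
```python
from h import *
s=r.sense();print(s["time_s"],s["tcp_pos"],s["wrist_force"],s["gripper_width"])
p=s["tcp_pos"];R=s["ee_rot"]
# lift targets
print(row(p+[0,0,.04],R),row(p+[0,0,.2],R),row(p+[0,0,.24],R))
```

```text
17.05 [0.48711957 0.36434426 0.0106773 ] [ 0.32799193 -0.32900856 -0.69488029] 0.14239413269838422
[ 0.5  -0.   -0.87  0.    0.    0.  ] [ 2.5  -0.   -4.33  0.    0.    0.  ] [ 3.  -0.  -5.2  0.   0.   0. ]
```

>>> move_arm --motion '[0.03,0,-0.05,0,0,0,1,0.08,0,-0.14,0,0,0,1,0.18,0,-0.3,0,0,0,1,0.3,0,-0.52,0,0,0,1,0.42,0,-0.73,0,0,0,1,0.5,0,-0.87,0,0,0,1,0.5,0,-0.87,0,0,0,1]'

```text
time_s: 17.63
tcp_pos: [0.4877, 0.3657, 0.0531]
ee_rot: [[0.42, -0.873, 0.246], [-0.759, -0.487, -0.433], [0.498, -0.005, -0.867]]
wrist_force: [-0.6, 1.2, -1.9]
gripper_width: 0.144
```

Run:
```python
from h import *
s=r.sense();print(s["time_s"],s["tcp_pos"],s["wrist_force"],s["gripper_width"])
w=imaging.capture("wrist");im=imaging.capture("scene");cv2.imwrite("pics/gw2.png",np.hstack([w[:300,200:460],cv2.resize(im[220:320,290:370],(240,300))]))
```

```text
17.6333 [0.48767247 0.36565109 0.05310829] [-0.56679546  1.16883763 -1.8668901 ] 0.14408441393258561
```

View pics/gw2.png

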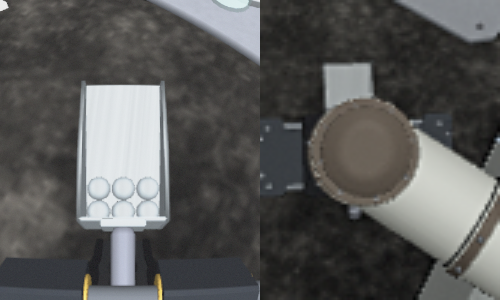

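Run:
```python
from h import *
s=r.sense();p=s["tcp_pos"];R=pose(-60.9,30);G=p-.019*R[:,2];print(p,G)
Gt=np.array([.5013,.1562,.2242]);up=np.array([G[0],G[1],Gt[2]])
print("up",up-G)
for h in [2,6,13,24,38,54,70,86,102,117,130,141,149,153]:
    print(h,row(p+[0,0,h/1000+ (up-G)[2]-.153],R,3) if h==153 else row(p+[0,0,h/1000],R,3))
```

```text
[0.48708018 0.36462222 0.05135681] [0.48245999 0.37292306 0.06781129]
up [0.         0.         0.15638871]
2 [ 0.025 -0.    -0.043 -0.018  0.011 -0.009]
6 [ 0.075 -0.    -0.13  -0.018  0.011 -0.009]
13 [ 0.162 -0.001 -0.282 -0.018  0.011 -0.009]
24 [ 0.299 -0.001 -0.52  -0.018  0.011 -0.009]
38 [ 0.474 -0.002 -0.823 -0.018  0.011 -0.009]
54 [ 0.674 -0.002 -1.17  -0.018  0.011 -0.009]
70 [ 0.874 -0.003 -1.516 -0.018  0.011 -0.009]
86 [ 1.073 -0.004 -1.863 -0.018  0.011 -0.009]
102 [ 1.273 -0.005 -2.21  -0.018  0.011 -0.009]
117 [ 1.46  -0.005 -2.535 -0.018  0.011 -0.009]
130 [ 1.622 -0.006 -2.816 -0.018  0.011 -0.009]
141 [ 1.76  -0.006 -3.054 -0.018  0.011 -0.009]
149 [ 1.859 -0.007 -3.228 -0.018  0.011 -0.009]
153 [ 1.952 -0.007 -3.388 -0.018  0.011 -0.009]
```

>>> move_arm --motion '[0.025,0,-0.043,0,0,0,1,0.075,0,-0.13,0,0,0,1,0.162,0,-0.282,0,0,0,1,0.3,0,-0.52,0,0,0,1,0.474,0,-0.82,0,0,0,1,0.674,0,-1.17,0,0,0,1,0.874,0,-1.516,0,0,0,1,1.073,0,-1.863,0,0,0,1,1.273,0,-2.21,0,0,0,1,1.46,0,-2.535,0,0,0,1,1.622,0,-2.816,0,0,0,1,1.76,0,-3.054,0,0,0,1,1.86,0,-3.228,0,0,0,1,1.93,0,-3.35,0,0,0,1,1.952,0,-3.388,0,0,0,1]'

```text
time_s: 18.98
tcp_pos: [0.4869, 0.3647, 0.2088]
ee_rot: [[0.42, -0.874, 0.245], [-0.758, -0.486, -0.434], [0.498, -0.003, -0.867]]
wrist_force: [0.7, 0.6, -1.5]
gripper_width: 0.146
```

Run:
```python
from h import *
s=r.sense();p=s["tcp_pos"];R=pose(-60.9,30);G=p-.019*R[:,2];print(s["time_s"],p,G,s["joints"])
Gt=np.array([.5013,.1562,.2242]);D=Gt-G;print(D)
e=row(p+D,R,3);print(e)
for k in [2,6,12,20,30,42,55,68,82,96,110,124,138,151,163,174,184,192,199,204]:
    print(k,np.round(e[:3]*k/(1000*np.linalg.norm(D)),2))
```

```text
18.9833 [0.48692811 0.36468767 0.20878466] [0.48230793 0.37298851 0.22523915] [ 63.27812153  26.11703276 -10.07830524  25.6018906  -73.27964389
 -45.94811289]
[ 0.01899207 -0.21678851 -0.00103915]
[ 4.296  2.221  2.492 -0.03   0.02  -0.016]
2 [0.04 0.02 0.02]
6 [0.12 0.06 0.07]
12 [0.24 0.12 0.14]
20 [0.39 0.2  0.23]
30 [0.59 0.31 0.34]
42 [0.83 0.43 0.48]
55 [1.09 0.56 0.63]
68 [1.34 0.69 0.78]
82 [1.62 0.84 0.94]
96 [1.9  0.98 1.1 ]
110 [2.17 1.12 1.26]
124 [2.45 1.27 1.42]
138 [2.72 1.41 1.58]
151 [2.98 1.54 1.73]
163 [3.22 1.66 1.87]
174 [3.43 1.78 1.99]
184 [3.63 1.88 2.11]
192 [3.79 1.96 2.2 ]
199 [3.93 2.03 2.28]
204 [4.03 2.08 2.34]
```

>>> move_arm --motion '[0.04,0.02,0.02,0,0,0,1,0.12,0.06,0.07,0,0,0,1,0.24,0.12,0.14,0,0,0,1,0.39,0.2,0.23,0,0,0,1,0.59,0.31,0.34,0,0,0,1,0.83,0.43,0.48,0,0,0,1,1.09,0.56,0.63,0,0,0,1,1.34,0.69,0.78,0,0,0,1,1.62,0.84,0.94,0,0,0,1,1.9,0.98,1.1,0,0,0,1,2.17,1.12,1.26,0,0,0,1,2.45,1.27,1.42,0,0,0,1,2.72,1.41,1.58,0,0,0,1,2.98,1.54,1.73,0,0,0,1,3.22,1.66,1.87,0,0,0,1,3.43,1.78,1.99,0,0,0,1,3.63,1.88,2.11,0,0,0,1,3.79,1.96,2.2,0,0,0,1,3.93,2.03,2.28,0,0,0,1,4.03,2.08,2.34,0,0,0,1]'

```text
time_s: 20.65
tcp_pos: [0.505, 0.1606, 0.2078]
ee_rot: [[0.42, -0.874, 0.245], [-0.758, -0.486, -0.434], [0.498, -0.003, -0.867]]
wrist_force: [-0.3, 0.4, -1.9]
gripper_width: 0.146
```

Run:
```python
from h import *
s=r.sense();p=s["tcp_pos"];print(s["time_s"],p,s["joints"],s["wrist_force"])
t=imaging.capture("top");im=imaging.capture("scene");print(plugs("top",t),plugs("scene",im))
w=imaging.capture("wrist");cv2.imwrite("pics/p0w.png",w)
cv2.imwrite("pics/p0.png",np.hstack([cv2.resize(im[120:260,280:420],None,fx=2.8,fy=2.8),cv2.resize(t[160:300,300:440],None,fx=2.8,fy=2.8)]))
```

```text
20.65 [0.50497357 0.1605895  0.20778491] [ 49.35130119  14.52773953 -29.87874431  32.39791668 -60.98640964
 -40.18278511] [-0.31781756  0.37140126 -1.9166725 ]
[(170.6, 0.0688), (-98.6, 0.0692), (88.6, 0.0644), (-8.3, 0.0697)] [(88.7, 0.0661)]
```

View pics/p0.png

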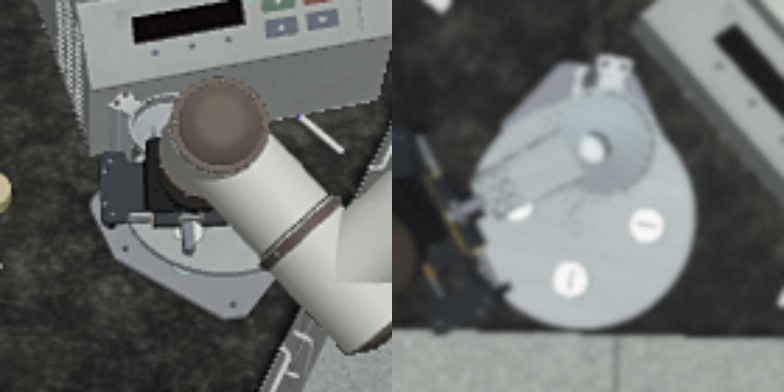

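View pics/p0w.png

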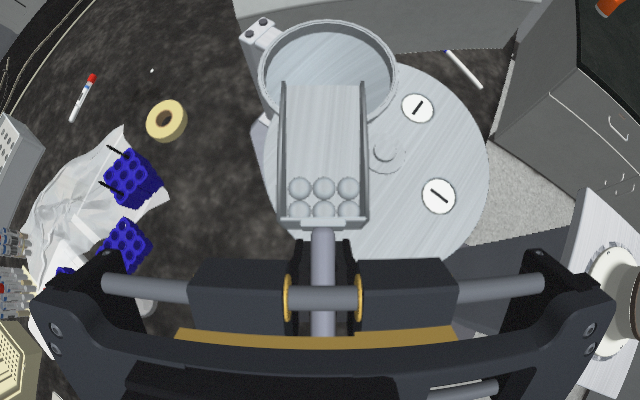

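```bash
cat >> h.py <<'E'
def pour(th,zn,back=.022,c=(.5715,.030)):
    f=np.array([.4863,-.8738,0]);u=np.array([0,0,1.]);t=np.radians(th)
    N=np.array([c[0],c[1],zn])-back*f;N[2]=zn
    G=N-.1224*(f*np.cos(t)-u*np.sin(t))+.0112*(u*np.cos(t)+f*np.sin(t))
    R=pose(-60.9,30-th);return G+.019*R[:,2],R
E
python3 - <<'E'
from h import *
for th,z,b in [(0,.213,.032),(1,.213,.028),(2.5,.213,.024),(4,.213,.022),(5.5,.212,.022)]+[(7+.9*k,.212-.0005*k,.022) for k in range(15)]:
    print(round(th,1),row(*pour(th,z,b),2).tolist())
E
```

```text
0 [0.04, 0.14, 0.03, -0.03, 0.02, -0.02]
1 [0.15, 0.14, 0.03, -0.03, -0.18, -0.02]
2.5 [0.28, 0.14, 0.02, -0.03, -0.48, -0.02]
4 [0.36, 0.14, -0.02, -0.03, -0.78, -0.02]
5.5 [0.38, 0.14, -0.06, -0.03, -1.08, -0.02]
7.0 [0.43, 0.14, -0.12, -0.03, -1.38, -0.02]
7.9 [0.44, 0.14, -0.15, -0.03, -1.56, -0.02]
8.8 [0.46, 0.14, -0.17, -0.03, -1.74, -0.02]
9.7 [0.48, 0.14, -0.2, -0.03, -1.92, -0.02]
10.6 [0.5, 0.14, -0.22, -0.03, -2.1, -0.02]
11.5 [0.53, 0.14, -0.25, -0.03, -2.28, -0.02]
12.4 [0.55, 0.14, -0.27, -0.03, -2.46, -0.02]
13.3 [0.57, 0.14, -0.29, -0.03, -2.64, -0.02]
14.2 [0.59, 0.14, -0.32, -0.03, -2.82, -0.01]
15.1 [0.62, 0.14, -0.34, -0.03, -3.0, -0.01]
16.0 [0.64, 0.14, -0.36, -0.03, -3.18, -0.01]
16.9 [0.66, 0.14, -0.38, -0.03, -3.36, -0.01]
17.8 [0.69, 0.14, -0.4, -0.03, -3.54, -0.01]
18.7 [0.72, 0.14, -0.42, -0.03, -3.72, -0.01]
19.6 [0.74, 0.14, -0.44, -0.03, -3.9, -0.01]
```

>>> move_arm --motion '[0.04,0.05,0.03,0,0.02,0,1,0.15,0.1,0.03,0,-0.18,0,1,0.28,0.14,0.02,0,-0.48,0,1,0.36,0.14,-0.02,0,-0.78,0,1,0.38,0.14,-0.06,0,-1.08,0,1,0.43,0.14,-0.12,0,-1.38,0,1,0.44,0.14,-0.15,0,-1.56,0,1,0.46,0.14,-0.17,0,-1.74,0,1,0.48,0.14,-0.2,0,-1.92,0,1,0.5,0.14,-0.22,0,-2.1,0,1,0.53,0.14,-0.25,0,-2.28,0,1,0.55,0.14,-0.27,0,-2.46,0,1,0.57,0.14,-0.29,0,-2.64,0,1,0.59,0.14,-0.32,0,-2.82,0,1,0.62,0.14,-0.34,0,-3.0,0,1,0.64,0.14,-0.36,0,-3.18,0,1,0.66,0.14,-0.38,0,-3.36,0,1,0.69,0.14,-0.4,0,-3.54,0,1,0.72,0.14,-0.42,0,-3.72,0,1,0.74,0.14,-0.44,0,-3.9,0,1]'

```text
time_s: 22.47
tcp_pos: [0.5083, 0.1436, 0.2379]
ee_rot: [[0.478, -0.874, 0.09], [-0.86, -0.486, -0.155], [0.179, -0.003, -0.984]]
wrist_force: [-0.2, -0.2, -1.9]
gripper_width: 0.141
```

Run:
```python
from h import *
s=r.sense();p=s["tcp_pos"];print(s["time_s"],p,s["joints"],s["wrist_force"])
w=imaging.capture("wrist");cv2.imwrite("pics/p1w.png",w)
for th,z,b in [(19.6+1.8*k,.205-.0003*k,.022) for k in range(1,16)]:
    print(round(th,1),row(*pour(th,z,b),2).tolist())
```

```text
22.4667 [0.50829146 0.14362887 0.23792471] [ 39.29774811  11.04851701 -17.76162298  11.40187476 -63.31407345
 -15.54320067] [-0.17988018 -0.17200353 -1.92405297]
21.4 [0.03, 0.01, -0.06, -0.05, -0.34, -0.01]
23.2 [0.07, 0.01, -0.13, -0.05, -0.7, -0.01]
25.0 [0.12, 0.01, -0.2, -0.05, -1.06, -0.01]
26.8 [0.17, 0.01, -0.26, -0.05, -1.42, -0.01]
28.6 [0.22, 0.01, -0.33, -0.05, -1.78, -0.01]
30.4 [0.27, 0.01, -0.39, -0.05, -2.14, -0.01]
32.2 [0.32, 0.01, -0.45, -0.05, -2.5, -0.01]
34.0 [0.38, 0.01, -0.51, -0.05, -2.86, -0.01]
35.8 [0.44, 0.01, -0.57, -0.05, -3.22, -0.01]
37.6 [0.5, 0.01, -0.63, -0.05, -3.58, -0.01]
39.4 [0.56, 0.01, -0.68, -0.05, -3.94, -0.01]
41.2 [0.63, 0.0, -0.73, -0.05, -4.3, -0.01]
43.0 [0.69, 0.0, -0.78, -0.05, -4.66, -0.01]
44.8 [0.76, 0.0, -0.83, -0.05, -5.02, -0.01]
46.6 [0.83, 0.0, -0.88, -0.05, -5.38, -0.0]
```

View pics/p1w.png

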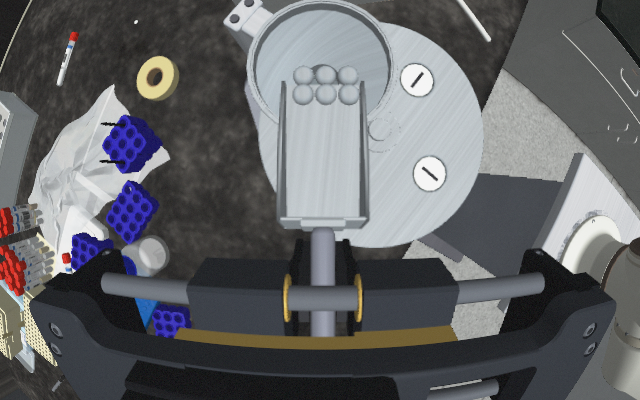

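>>> move_arm --motion '[0,0,0,0,0,0,1,0,0,0,0,0,0,1,0.03,0.01,-0.06,0,-0.34,0,1,0.07,0.01,-0.13,0,-0.7,0,1,0.12,0.01,-0.2,0,-1.06,0,1,0.17,0.01,-0.26,0,-1.42,0,1,0.22,0.01,-0.33,0,-1.78,0,1,0.27,0.01,-0.39,0,-2.14,0,1,0.32,0.01,-0.45,0,-2.5,0,1,0.32,0.01,-0.45,0,-2.5,0,1]'

```text
time_s: 23.35
tcp_pos: [0.5137, 0.1347, 0.2591]
ee_rot: [[0.484, -0.875, -0.014], [-0.874, -0.485, 0.037], [-0.039, -0.006, -0.999]]
wrist_force: [0.8, 0.3, -1.9]
gripper_width: 0.144
```

Run:
```python
from h import *
s=r.sense();p=s["tcp_pos"];print(s["time_s"],p,s["joints"],s["wrist_force"])
w=imaging.capture("wrist");cv2.imwrite("pics/p2w.png",w);t=imaging.capture("top");cv2.imwrite("pics/p2t.png",cv2.resize(t[170:290,320:420],None,fx=5,fy=5,interpolation=2));print(plugs("top",t))
```

```text
23.35 [0.51370596 0.13467949 0.25914383] [ 30.84596391  11.55638147  -8.1832592   -2.36993844 -69.87459018
  -1.04366845] [ 0.80360976  0.28633841 -1.94587876]
[(174.0, 0.0768), (-98.2, 0.0695)]
```

View pics/p2w.png

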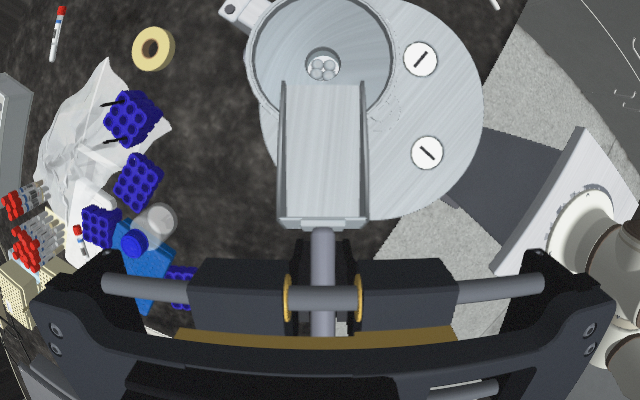

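View pics/p2t.png

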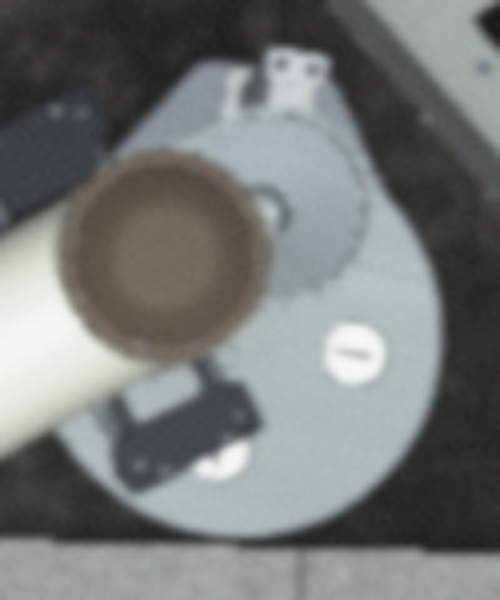

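Run:
```python
import cv2
w=cv2.imread("pics/p2w.png");cv2.imwrite("pics/p2wz.png",cv2.resize(w[30:120,250:400],None,fx=5,fy=5,interpolation=2))
```

```text
(no output)
```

View pics/p2wz.png

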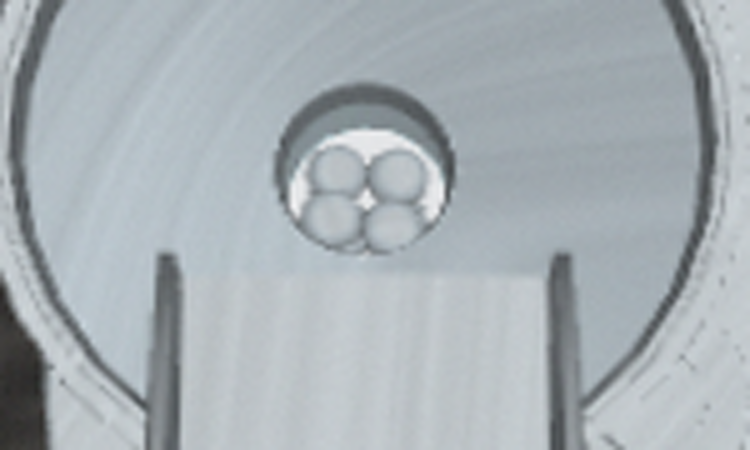

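Run:
```python
from h import *
s=r.sense();p=s["tcp_pos"];R0=s["ee_rot"]
Rt=pose(-60.9,30)
A=np.array([.487,.30,.25]);B=np.array([.4871,.3643,.07])
print(row(p+[0,0,.03],R0),row(A,Rt),row(B,Rt))
```

```text
[-0.03 -0.   -0.75  0.    0.    0.  ] [-3.91 -1.44  0.36 -0.04  6.43 -0.02] [-5.14 -2.2   4.92 -0.04  6.43 -0.02]
```

>>> move_arm --motion '[0,0,-0.3,0,0.6,0,1,0,0,-0.6,0,1.4,0,1,-0.2,-0.05,-0.7,0,2.4,0,1,-0.6,-0.2,-0.65,0,3.4,0,1,-1.1,-0.4,-0.55,0,4.4,0,1,-1.7,-0.6,-0.4,0,5.3,0,1,-2.4,-0.85,-0.2,0,6.0,0,1,-3.1,-1.15,0.05,-0.04,6.43,-0.02,1,-3.6,-1.35,0.25,-0.04,6.43,-0.02,1,-4.0,-1.5,0.6,-0.04,6.43,-0.02,1,-4.3,-1.7,1.2,-0.04,6.43,-0.02,1,-4.5,-1.8,1.9,-0.04,6.43,-0.02,1,-4.7,-1.9,2.7,-0.04,6.43,-0.02,1,-4.85,-2.0,3.4,-0.04,6.43,-0.02,1,-5.0,-2.1,4.1,-0.04,6.43,-0.02,1,-5.1,-2.17,4.6,-0.04,6.43,-0.02,1,-5.14,-2.2,4.92,-0.04,6.43,-0.02,1,-5.14,-2.2,4.92,-0.04,6.43,-0.02,1]'

```text
time_s: 24.95
tcp_pos: [0.4859, 0.3635, 0.0667]
ee_rot: [[0.423, -0.873, 0.241], [-0.754, -0.487, -0.44], [0.502, 0.004, -0.865]]
wrist_force: [-0.2, -0.2, -0.8]
gripper_width: 0.146
```

Run:
```python
from h import *
s=r.sense();p=s["tcp_pos"];print(s["time_s"],p,s["joints"],s["wrist_force"])
w=imaging.capture("wrist");t=imaging.capture("top");im=imaging.capture("scene");print(plugs("top",t),plugs("scene",im))
cv2.imwrite("pics/d0w.png",w);cv2.imwrite("pics/d0.png",np.hstack([cv2.resize(im[140:320,270:410],None,fx=2.5,fy=2.5),cv2.resize(t[180:280,325:415],None,fx=4.5,fy=4.5)]))
Rt=pose(-60.9,30)
for z in (.03,.018,.0132,.0112,.0102): print(z,row((.4871,.3643,z),Rt,3))
```

```text
24.95 [0.48591871 0.36352418 0.06673415] [ 62.85855409  34.45895386 -19.45207863  29.419039   -57.80149502
 -54.31579473] [-0.15686466 -0.20037062 -0.80295094]
[(170.8, 0.0699), (-98.6, 0.0692), (80.9, 0.0708)] [(80.1, 0.0701), (170.8, 0.0684), (-97.4, 0.0693)]
0.03 [-0.506  0.015  0.89  -0.023  0.01  -0.007]
0.018 [-0.656  0.016  1.15  -0.023  0.01  -0.007]
0.0132 [-0.715  0.016  1.254 -0.023  0.01  -0.007]
0.0112 [-0.74   0.016  1.297 -0.023  0.01  -0.007]
0.0102 [-0.753  0.016  1.319 -0.023  0.01  -0.007]
```

View pics/d0w.png

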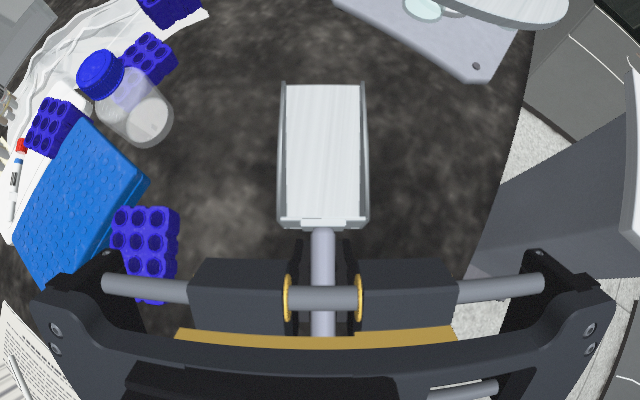

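View pics/d0.png

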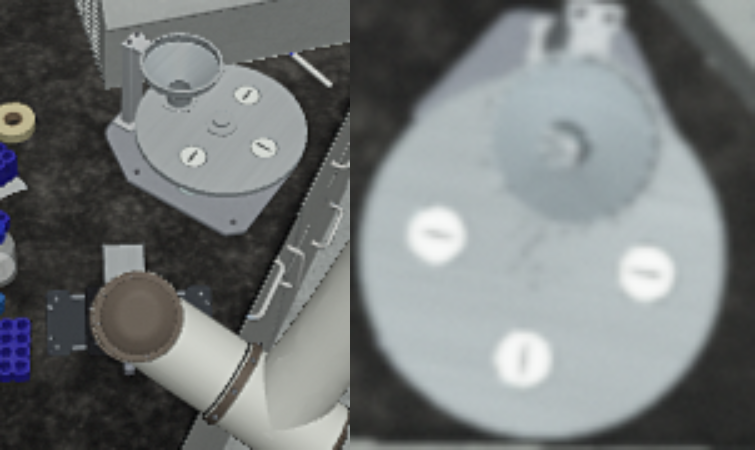

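>>> move_arm --motion '[-0.2,0.01,0.35,-0.02,0.01,0,1,-0.5,0.015,0.88,-0.02,0.01,0,1,-0.6,0.016,1.06,-0.02,0.01,0,1,-0.656,0.016,1.15,-0.02,0.01,0,1,-0.69,0.016,1.21,-0.02,0.01,0,1,-0.715,0.016,1.254,-0.02,0.01,0,1,-0.73,0.016,1.28,-0.02,0.01,0,1,-0.742,0.016,1.3,-0.02,0.01,0,1,-0.742,0.016,1.3,-0.02,0.01,0,1]'

```text
time_s: 25.85
tcp_pos: [0.4873, 0.3645, 0.0115]
ee_rot: [[0.42, -0.874, 0.244], [-0.757, -0.486, -0.436], [0.5, -0.001, -0.866]]
wrist_force: [0.4, 0.7, -1.7]
gripper_width: 0.148
```

>>> move_arm --motion '[-0.006,0,0.011,0,0,0,1,-0.013,0,0.022,0,0,0,1,-0.013,0,0.022,0,0,0,1]'

```text
time_s: 26.1
tcp_pos: [0.4874, 0.3648, 0.0108]
ee_rot: [[0.421, -0.874, 0.244], [-0.757, -0.486, -0.436], [0.5, -0.002, -0.866]]
wrist_force: [-0.4, 0.8, -0.1]
gripper_width: 0.147
```

>>> move_arm --motion '[0,0,0,0,0,0,-1,0,0,0,0,0,0,-1,0,0,0,0,0,0,-1,0,0,0,0,0,0,-1,0,0,0,0,0,0,-1,0,0,0,0,0,0,-1,0,0,0,0,0,0,-1,0,0,0,0,0,0,-1,0,0,0,0,0,0,-1,0,0,0,0,0,0,-1,0,0,-0.1,0,0,0,-1,0,0,-0.3,0,0,0,-1,0,0,-0.7,0,0,0,-1,0,0,-1.2,0,0,0,-1,0,0,-1.8,0,0,0,-1,0,0,-2.5,0,0,0,-1,0,0,-3.2,0,0,0,-1,0,0,-3.8,0,0,0,-1,0,0,-4.2,0,0,0,-1,0,0,-4.3,0,0,0,-1]'

```text
time_s: 27.77
tcp_pos: [0.4453, 0.4428, 0.1634]
ee_rot: [[0.421, -0.873, 0.248], [-0.76, -0.488, -0.43], [0.496, -0.008, -0.868]]
wrist_force: [-0.0, 0.7, 0.2]
gripper_width: 0.998
```

Run:
```python
from h import *
s=r.sense();p=s["tcp_pos"];print(s["time_s"],p,s["joints"],s["wrist_force"],s["gripper_width"])
w=imaging.capture("wrist");t=imaging.capture("top");im=imaging.capture("scene");print(plugs("top",t),plugs("scene",im))
cv2.imwrite("pics/f0w.png",w);cv2.imwrite("pics/f0t.png",cv2.resize(t[150:300,140:460],None,fx=2.5,fy=2.5,interpolation=2));cv2.imwrite("pics/f0s.png",im)
```

```text
27.7667 [0.44531173 0.44282539 0.16343613] [ 69.65283782  31.68525412  -6.67447519  23.52240477 -73.1023993
 -51.75342913] [-0.00553027  0.65299497  0.19908921] 0.9984353182855428
[(170.4, 0.0692), (-98.6, 0.0692), (81.0, 0.0706)] [(80.1, 0.0701), (170.8, 0.0684), (-97.4, 0.0693)]
```

View pics/f0w.png

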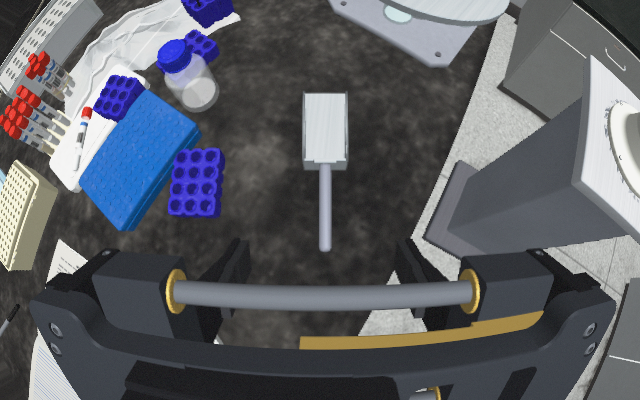

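View pics/f0t.png

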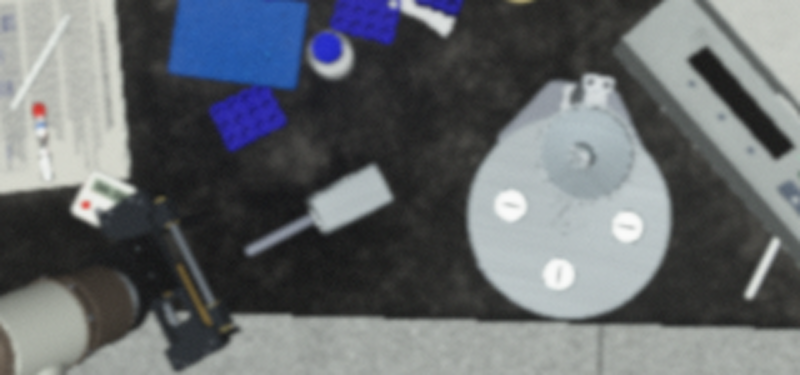

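View pics/f0s.png

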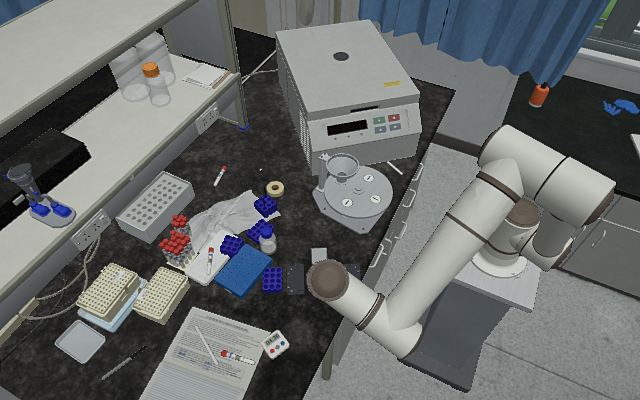

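Run:
```python
from h import *
t=imaging.capture("top");im=imaging.capture("scene")
cv2.imwrite("pics/z.png",np.hstack([cv2.resize(t[190:235,350:400],None,fx=8,fy=8,interpolation=2),cv2.resize(im[150:195,318:363],None,fx=8,fy=8,interpolation=2)]))
# peek pose: tool vertical at az 
s=r.sense();R=s["ee_rot"];p=s["tcp_pos"];T=imaging.camera_params("wrist")["world_from_camera"]
print("cam in tool",np.round(R.T@(T[:3,3]-p),3),np.round(R.T@T[:3,:3],2).tolist())
```

```text
cam in tool [ 0.083  0.001 -0.162] [[-0.0, -0.95, -0.31], [1.0, -0.0, -0.0], [0.0, -0.31, 0.95]]
```

View pics/z.png

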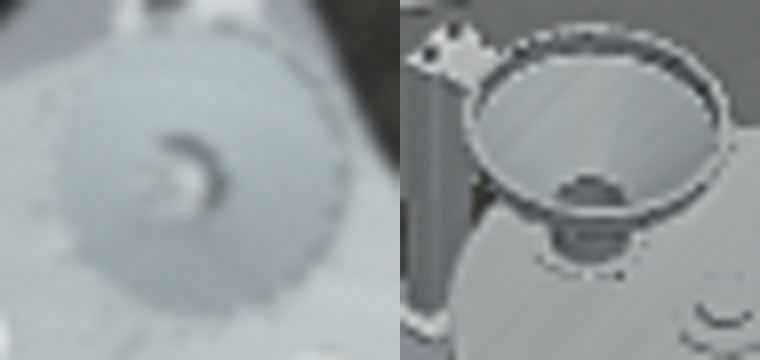

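Run:
```python
from h import *
print(row((.4453,.4428,.235),pose(-60.9,30)),row((.542,.083,.235),pose(-60.9,30)))
```

```text
[ 0.88 -0.06 -1.7   0.01 -0.01 -0.  ] [ 8.7   2.2   2.83  0.01 -0.01 -0.  ]
```

>>> move_arm --motion '[0.3,0,-0.6,0,0,0,-1,0.7,0,-1.3,0,0,0,-1,1.1,0,-1.65,0,0,0,-1,1.7,0.2,-1.25,0,0,0,-1,2.4,0.4,-0.85,0,0,0,-1,3.1,0.6,-0.4,0,0,0,-1,3.8,0.8,0,0,0,0,-1,4.5,1.0,0.35,0,0,0,-1,5.2,1.2,0.8,0,0,0,-1,5.9,1.4,1.2,0,0,0,-1,6.6,1.6,1.6,0,0,0,-1,7.3,1.8,2.0,0,0,0,-1,7.9,2.0,2.35,0,0,0,-1,8.4,2.1,2.65,0,0,0,-1,8.7,2.2,2.8,0,0,0,-1,8.7,2.2,2.8,0,0,0,-1]'

```text
time_s: 29.35
tcp_pos: [0.5407, 0.0797, 0.2347]
ee_rot: [[0.418, -0.877, 0.238], [-0.758, -0.481, -0.441], [0.501, 0.004, -0.865]]
wrist_force: [-0.9, 0.3, -0.8]
gripper_width: 0.998
```

Run:
```python
from h import *
w=imaging.capture("wrist");cv2.imwrite("pics/k0.png",w);cv2.imwrite("pics/k1.png",cv2.resize(w[130:250,250:400],None,fx=5,fy=5,interpolation=2))
s=r.sense();p=s["tcp_pos"];print(s["time_s"],p);print(row(p+[-.03,.12,.03],s["ee_rot"]))
```

```text
29.4 [0.54112985 0.08125839 0.23500527]
[-2.21 -0.79 -2.15  0.    0.    0.  ]
```

View pics/k0.png

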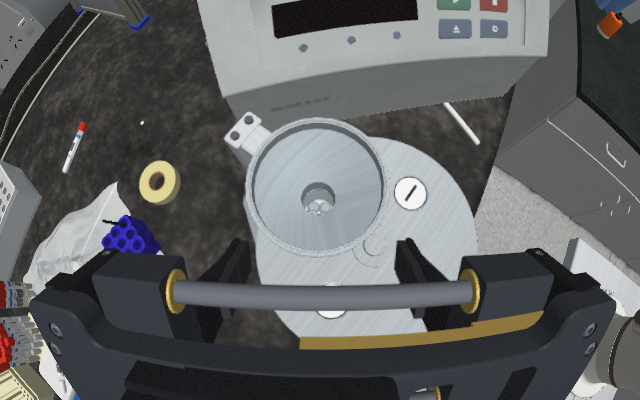

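View pics/k1.png

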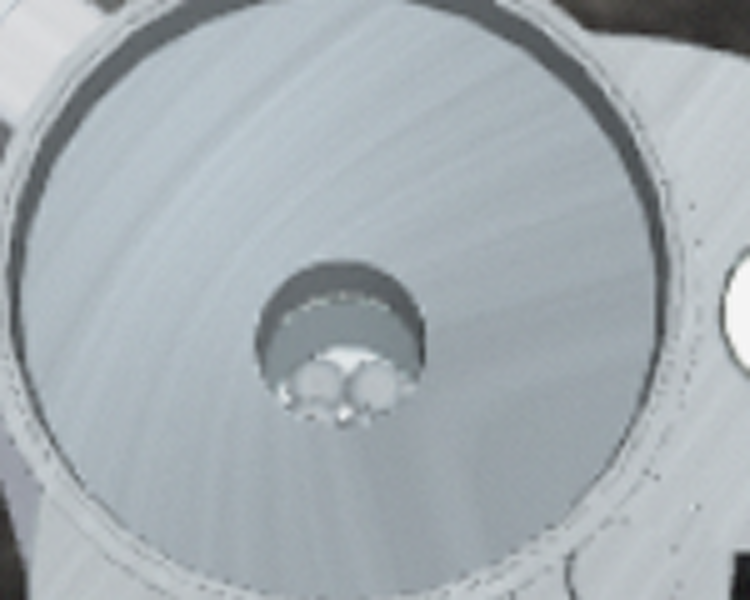

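>>> move_arm --motion '[-0.1,0,-0.3,0,0,0,-1,-0.4,-0.1,-0.8,0,0,0,-1,-0.9,-0.25,-1.3,0,0,0,-1,-1.4,-0.45,-1.7,0,0,0,-1,-1.9,-0.65,-2.0,0,0,0,-1,-2.2,-0.8,-2.15,0,0,0,-1,-2.2,-0.8,-2.15,0,0,0,-1,-2.2,-0.8,-2.15,0,0,0,-1]'

```text
time_s: 30.07
tcp_pos: [0.5113, 0.2018, 0.2642]
ee_rot: [[0.421, -0.875, 0.239], [-0.756, -0.484, -0.441], [0.502, 0.005, -0.865]]
wrist_force: [-0.3, 0.2, 0.3]
gripper_width: 1.0
```

Run:
```python
from h import *
t=imaging.capture("top");print(plugs("top",t));s=r.sense();print(s["time_s"],s["wrist_force"])
t0=cv2.imread("pics/top0.png")
for b in ((165,218,198,246),(260,158,285,184),(436,242,456,272)): print(np.abs(t[b[1]:b[3],b[0]:b[2]].astype(int)-t0[b[1]:b[3],b[0]:b[2]]).mean())
print(r.finish_job())
```

```text
[(170.8, 0.0699), (-98.6, 0.0692), (80.9, 0.0708)]
30.1167 [0.28445734 0.33713489 0.86588349]
2.414862914862915
2.1717948717948716
2.0994444444444444
the job is handed in; nothing more can be done
None
```

I finished the job and handed it in at about 30 s.

- **Wheel:** I spun it clockwise by finger on the rim and let go at about 2.2 rad/s, roughly 2.9 s a turn. A first touch slowed it too much to coast all the way round. A second touch therefore carried it along with the finger until it stopped under the funnel.
- **Stop position:** The open jar stands about 1 to 2.5 degrees (1 to 3 mm) short of the outlet centre. The two fixed cameras disagreed with each other by a degree or two. The wheel stood still from then on, to within the measuring scatter.
- **Balls:** All six were seen rolling off the scoop's nose into the funnel. Looking straight down afterwards, I saw the funnel and scoop empty, and none lay on the wheel. I counted four balls clearly in the jar with part of a fifth behind them. I did not see all six there at once.
- **Scoop and bystanders:** The empty scoop stands upright back at its original place. The last top picture shows no change around the timer, marker and bottle, and nothing was touching the gripper.

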